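# Tip the dark mortar prism onto the blue plate

### The job

Three short mortar prisms stand on end in front of the blue steel plate; the dark grey one has to lie on its side on the plate for its test. Slide it, still standing, up against the plate's front edge, then push it near its top so that it tips once over that edge and lies flat and at rest on the plate, most of it on the plate, with its red-dotted side on top. Do not lift it, and leave the two pale prisms where they are.

Things in the scene. Friction and masses are not known exactly. Their poses are not given: they have to be found in the camera images.
- dark_prism: dark grey mortar prism to be tipped, 40 x 40 x 70 mm high, about 0.25 kg, loose. Origin: centre of its base (on the table at the start); z up; x from its red-dotted side, which faces the robot, to the side facing the plate (within 10 degrees of the plate's x). Once tipped, x points down, z along the plate away from the robot; the origin, on the end nearest the robot, is 28 mm above the table.
- turning_plate: blue steel plate fixed to the table, 110 deep (x), 300 wide (y), 8 mm thick: its front edge is an 8 mm step; steel ridge 12 mm high along the back. Origin: middle of the front edge (nearest the robot) at table height; x to the back, y left, z up. The prisms stand 35 to 65 mm before it, 100 mm apart, order varies. One pushed low slides; pushed 60 mm up at the edge it tips, falls past 35 degrees.
- pale_prism_1: a pale, whitish mortar prism, 40 x 40 x 70 mm high, 0.25 kg, also with a red dot on the side facing the robot; loose, to be left alone. Origin: centre of its base, z up.
- pale_prism_2: the other pale, whitish mortar prism, 40 x 40 x 70 mm high, 0.25 kg, also with a red dot on the side facing the robot; loose, to be left alone. Origin: centre of its base, z up.
Not all that is in view belongs to the job. What is meant by the dark_prism is not purple, and is the smaller of those in its own colour.

How it is judged (in metres and radians):
On the way:
1. the dark prism stands upright against the front edge of the plate (gap at most about 8 mm) (x of dark_prism in the frame of turning_plate above -0.028 m and height (world z) of dark_prism below 0.005 m and angle between dark_prism's own z axis and vertical below 0.15 rad), for 0.2 s.
At the end, for the whole second after the job is handed in: The dark prism lies at rest and flat (within 10 degrees) on the plate, red-dotted side on top, with at most 33 mm of its 70 mm length overhanging the front edge (angle between dark_prism's own x axis and vertical above 2.97 rad and height (world z) of dark_prism between 0.022 and 0.034 m and x of dark_prism in the frame of turning_plate between -0.033 and 0.05 m and linear speed of dark_prism below 0.01 m/s); the robot touches nothing.
It fails at once if a pale prism is moved more than 15 mm (distance of any of pale_prism_1, pale_prism_2 from where it was at the start of the episode above 0.015 m).
It fails at once if the dark prism is lifted (its base centre more than 60 mm above the table) (height (world z) of dark_prism above 0.06 m).
It also fails if it takes over 40 s, if anything falls off the work surface, if the arm or the gripper's body presses on something with over 40 N, if the wrist force passes 120 N, or if a joint passes its speed limit or range.

### The arm

A 6-joint arm with a two-finger parallel gripper is mounted at the origin on a cart in front of the work surface, level with it; the furniture and walls round the work are solid. World frame = base frame: x ahead of the robot, y to its left, z up, the work surface at z = 0. Lengths are in mm, angles in rad, forces in N, time in s.
With the tool pointing down it reaches from about 375 to 975 mm from the base axis. Payload 3.8 kg.
Tool frame: the origin (TCP) lies midway between the tips of the shut fingers; the grasp point (between the pads) lies 19 mm behind it; z points along the fingers, y is the line along which they close (so a half turn about z gives the same grasp; the last joint's range is limited). The gripper opens to 88 mm and grips with 3 to 60 N. Pads are 18 mm wide; open, the fingers measure 123 mm over their backs; the gripper's body (75 mm by 187 mm) begins 45 mm behind the grasp point.
Start: joints at [1.204, 0.264, 1.604, -0, 1.274, -0.037], TCP at [218.599, 638.617, 201.006] pointing down, gripper open.
Joint ranges: [-2.63, 2.63], [-0.94, 2.18], [0.31, 2.57], [-1.31, 4.45], [0, 2.66], [-2.55, 2.55]. Speed limits (rad/s): [2.57, 2.57, 3.14, 3.14, 3.14, 3.14].

### API

Orientations are given as a rotation vector (axis times angle).
In Python, from station import robot, cams, workorder gives the robot as it stands. The module is installed in compiled form; this text tells all that it offers.
- The arm moves only by the tool servo_tool, never from a script. Its argument "commands" is a list of rows, each an object with "xyz": the shift along the world's x, y, z in m, a list of three; "rotation": the turn, a rotation vector about the world's x, y, z in degrees, a list of three; "gripper": the finger opening in m, from 0 to 0.0881. A call has 1 to 12 rows; each row shifts and turns the commanded pose from where the row before left it; what a row does not reach is not made up. A row lasts 1/8 s, in which the tool goes at most 62.5 mm and 10.7 degrees, less where a joint would pass 70% of its speed; a pose out of reach is approached as far as the arm can. A call is refused whole if a number of a shift passes 0.0625 or a number of a turn 10.7, either way. A call with a gripper value outside its range is refused whole. The fingers move at their own pace and stop on an object; the grip force is fixed at half the most. Time passes only in rows, so rows that do not move let the fingers close. It gives the time, the measured TCP pose, the force, the opening and the grip force at its end, in the units of the state.
- robot.observe(): the state, without advancing time (a new reading comes with each control period).
- cams.camera(name): name is "scene" or "top"; returns the picture (384x512x3 uint8, red, green, blue); there is no depth.
- cams.get_calibration(name): a dict with "K" (3x3 intrinsics, pixels), "R" (3x3) and "t" (3): a world point X has camera coordinates R X + t. Camera axes: x right, y down, z forward; pixel columns grow to the right and rows downward; lengths in mm; the calibration is good to about 2 mm. A picture is of the moment at which its call begins. get_calibration takes no time and is no camera call.
- workorder.hand_in(): hands the job in; it is judged then, once.
The state is a dict: "time": time; "joints": joint angles; "joint_velocities": joint speeds; "joint_torque": joint torques, N m; "eef_pos": TCP position; "tcp_rot": TCP orientation; "force": force on the tool from outside, world axes, zero at the start; "ft_torque": the same for the moment, N m; "gripper_width": finger opening in mm; "grip_force": force on a finger pad.
Only numpy, scipy, OpenCV 4.12 (cv2) and the standard library are available. Lean on these libraries where they do the work, as an engineer would, in place of code of your own. Each camera call takes 0.05 s, during which the arm holds its last target. There are 200 camera calls.

## Working session

There is one attempt and no reset: what is moved stays moved. The work goes in short steps, Python scripts to look and compute and a tool call to move; the robot and the scene stay as the last step left them, time stands still between calls to the robot, and variables do not carry over. Pictures are saved under pics/ and viewed, at most 10 in all, crops included, and the job is handed in when it is done.

Besides the shell and the picture viewer there is one more tool, called as name(argument=value, ...), one argument or row to a line, values as JSON. servo_tool: Moves the arm, as the interface text tells. Its arguments: {"type":"object","properties":{"commands":{"type":"array","items":{"type":"object","properties":{"xyz":{"type":"array","items":{"type":"number"}},"rotation":{"type":"array","items":{"type":"number"}},"gripper":{"type":"number"}}}}},"required":["commands"]}

```bash
mkdir -p pics
cat > h.py <<'E'
import numpy as np, cv2
from station import robot, cams, workorder
def ray(name,uv,z):
    c=cams.get_calibration(name);K,R,t=[np.array(c[k],float) for k in("K","R","t")]
    t=t.ravel();d=R.T@np.linalg.solve(K,[uv[0],uv[1],1.]);o=-R.T@t
    return o+d*(z-o[2])/d[2]
def proj(name,X):
    c=cams.get_calibration(name);K,R,t=[np.array(c[k],float) for k in("K","R","t")]
    p=K@(R@np.array(X,float)+t.ravel());return p[:2]/p[2]
def snap(name,f,crop=None,s=1):
    im=cams.camera(name)[:,:,::-1]
    if crop:x0,y0,x1,y1=crop;im=im[y0:y1,x0:x1]
    cv2.imwrite(f,cv2.resize(im,None,fx=s,fy=s,interpolation=cv2.INTER_CUBIC))
E
python3 - <<'E'
from h import *
snap("scene","pics/s0.png",s=1.5);snap("top","pics/t0.png",s=1.5)
for n in("scene","top"):
    c=cams.get_calibration(n);print(n,c["K"][0][0],-np.array(c["R"]).T@np.array(c["t"]).ravel())
print(robot.observe())
E
```

```text
scene 443.1235801699339 [ 97.99855595 245.8675626  613.49561073]
top 410.42089329447003 [ 296.68661367 -236.59031275  878.24812497]
{'time': 0.1, 'joints': array([ 1.20413095e+00,  2.64678057e-01,  1.60522968e+00, -2.78227944e-05,
        1.27368817e+00, -3.68910451e-02]), 'joint_velocities': array([-0.0001242 , -0.00182179, -0.00524071, -0.0007063 ,  0.00143344,
        0.00165831]), 'joint_torque': array([ 6.15151366e-04, -5.03617930e+01, -3.58070111e+01,  7.32899783e-02,
        2.33000878e-02, -6.97042969e-05]), 'eef_pos': array([218.33514923, 637.96114757, 199.81659922]), 'tcp_rot': array([-5.15589719e-01, -3.09861314e+00,  3.09086991e-03]), 'force': array([ 0.81522855, -0.07129415, -0.02197085]), 'ft_torque': array([-0.01682403,  0.00121598, -0.045059  ]), 'grip_force': 0.0, 'gripper_width': 88.03330685459815}
```

View pics/s0.png

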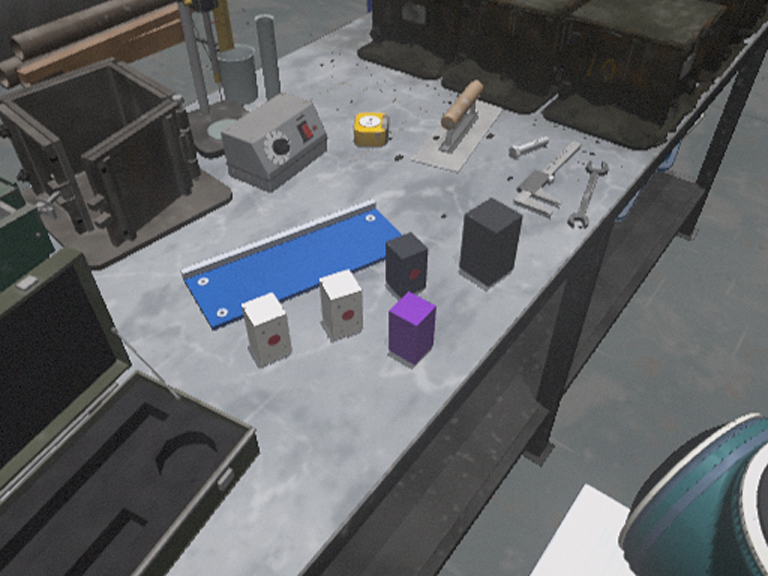

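View pics/t0.png

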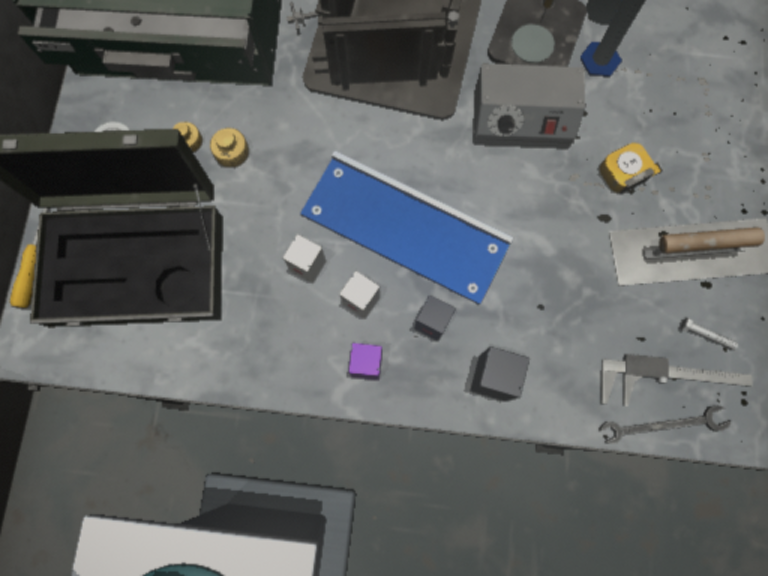

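Candidates in the 1.5x top view: small dark (435,317) with a red dot (scene 414,272), large dark block (500,372), purple block (366,360), pale prisms (303,255) and (360,292). My choice is the small dark one; I'll check it in a close crop.

Run:
```python
from h import *
snap("top","pics/t1.png",(185,95,350,215),4.8)
snap("scene","pics/s1.png",(110,125,310,255),4)
for n,u in (("fl",(302,215)),("fr",(482,302)),("br",(511,240)),("bl",(334,153))): print(n,ray("top",np.array(u)/1.5,8))
```

```text
fl [605.35035882 -76.82307852   8.        ]
fr [ 503.02875646 -354.79822107    8.        ]
br [ 601.78447515 -390.15720575    8.        ]
bl [ 710.48328851 -111.09427908    8.        ]
```

View pics/t1.png

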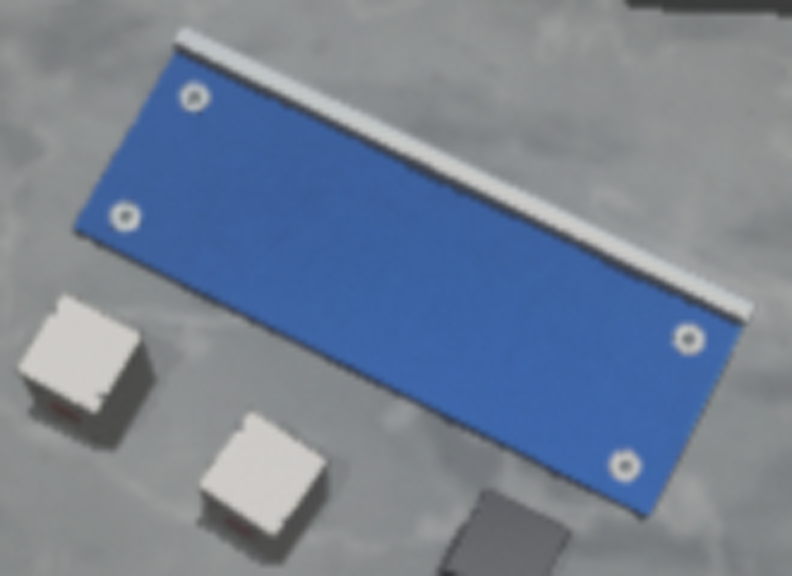

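View pics/s1.png

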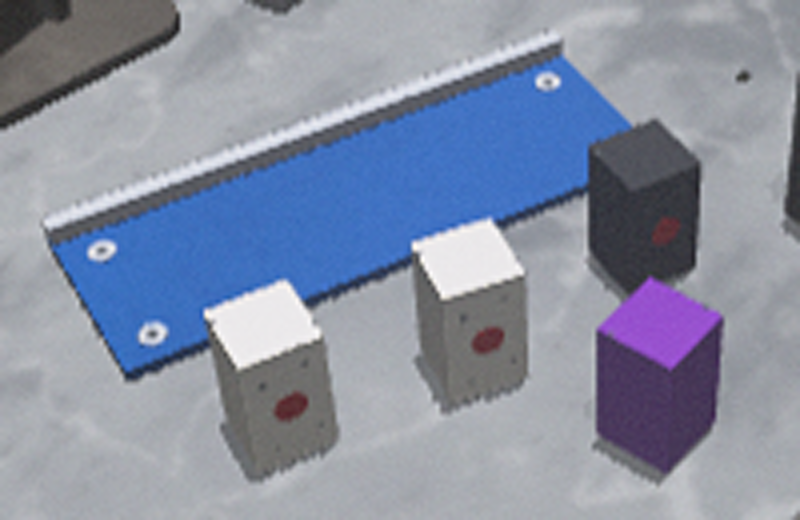

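Run:
```python
from h import *
snap("top","pics/t2.png",(225,180,365,275),5.6)
f=lambda u:((u[0]+.5)/4.8+184.5,(u[1]+.5)/4.8+94.5)
for n,u in (("fl",(75,232)),("fr",(647,517)),("br",(745,322)),("bl",(180,48))): print(n,ray("top",f(u),8).round(1))
```

```text
fl [606.  -74.2   8. ]
fr [ 500.4 -350.8    8. ]
br [ 597.6 -388.5    8. ]
bl [ 703.9 -110.7    8. ]
```

View pics/t2.png

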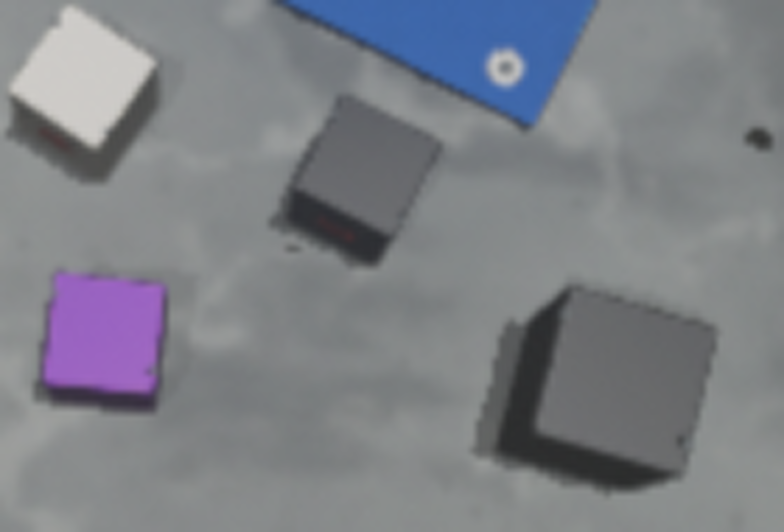

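The crop shows the small dark prism with its dot face (335,229) towards the robot. Its top corners are at (343,94), (441,146), (390,237) and (292,187). The purple block is at (105,330) and the large dark one at (625,380).

```bash
cat >> h.py <<'E'
fl,fr,br,bl=[np.array(a) for a in((606,-74.2),(500.4,-350.8),(597.6,-388.5),(703.9,-110.7))]
yv=(fl-fr);yv/=np.linalg.norm(yv);xv=np.array([yv[1],-yv[0]]);O=(fl+fr)/2
P=lambda w:np.array([(np.array(w)[:2]-O)@xv,(np.array(w)[:2]-O)@yv])
W=lambda p:O+p[0]*xv+p[1]*yv
E
python3 - <<'E'
from h import *
print("len",np.linalg.norm(fl-fr),"xv",xv,np.degrees(np.arctan2(xv[1],xv[0])),O)
f=lambda u:((u[0]+.5)/5.6+224.5,(u[1]+.5)/5.6+179.5)
g=lambda u:((u[0]+.5)/4.8+184.5,(u[1]+.5)/4.8+94.5)
def show(n,fn,us,z):
    w=[ray("top",fn(u),z)[:2] for u in us];c=np.mean(w,0)
    print(n,"world",c.round(1),"plate",P(c).round(1),[P(a).round(1).tolist() for a in w],
     "sides",[np.linalg.norm(w[i]-w[(i+1)%4]).round(1) for i in range(4)])
show("dark",f,[(343,94),(441,146),(390,237),(292,187)],70)
show("pale",g,[(252,410),(328,465),(277,538),(200,487)],70)
show("pale2",g,[(65,294),(142,342),(98,413),(20,367)],70)
show("purple",f,[(56,271),(165,283),(155,393),(43,385)],70)
show("big",f,[(572,285),(717,327),(683,473),(533,432)],100)
fs=lambda u:((u[0]+.5)/4+109.5,(u[1]+.5)/4+124.5)
show("dark scene",fs,[(588,147),(657,119),(700,158),(630,192)],70)
show("pale scene",fs,[(412,243),(492,220),(525,272),(443,299)],70)
for n,u in(("fl",(130,377)),("brtop",(560,57))):print(n,P(ray("scene",fs(u),0)[:2]))
E
```

```text
len 296.07249112337337 xv [ 0.93423066 -0.35666941] -20.89579325074102 [ 553.2 -212.5]
dark world [ 465.1 -285.2] plate [-56.4 -99.3] [[-36.6, -80.1], [-37.6, -119.9], [-75.7, -118.2], [-75.6, -79.1]] sides [np.float64(39.8), np.float64(38.2), np.float64(39.1), np.float64(39.0)]
pale world [ 485.7 -180.7] plate [-74.4   5.6] [[-51.8, 23.5], [-58.2, -16.3], [-96.0, -11.9], [-91.5, 27.2]] sides [np.float64(40.3), np.float64(38.0), np.float64(39.3), np.float64(39.9)]
pale2 world [529.7 -96.4] plate [-63.4 100.1] [[-43.1, 119.4], [-46.8, 79.5], [-83.1, 81.0], [-80.6, 120.4]] sides [np.float64(40.0), np.float64(36.3), np.float64(39.5), np.float64(37.5)]
purple world [ 394.9 -199.2] plate [-152.7  -44. ] [[-141.2, -18.4], [-127.2, -54.7], [-163.3, -69.6], [-178.9, -33.4]] sides [np.float64(38.9), np.float64(39.0), np.float64(39.4), np.float64(40.5)]
big world [ 395.7 -377.7] plate [ -88.2 -210.5] [[-67.8, -180.6], [-58.1, -230.5], [-108.1, -240.7], [-118.9, -190.2]] sides [np.float64(50.8), np.float64(51.0), np.float64(51.6), np.float64(52.0)]
dark scene world [ 556.9 -236.1] plate [ 11.9 -20.7] [[2.0, 6.5], [31.9, -18.2], [23.3, -47.4], [-9.6, -23.7]] sides [np.float64(38.8), np.float64(30.4), np.float64(40.5), np.float64(32.3)]
pale scene world [ 491.6 -153.3] plate [-78.6  33.3] [[-84.7, 62.4], [-55.2, 32.0], [-71.6, 4.3], [-103.0, 34.5]] sides [np.float64(42.3), np.float64(32.2), np.float64(43.6), np.float64(33.5)]
fl [  5.57474135 150.62947361]
brtop [ 111.09633241 -150.14137745]
```

Run:
```python
from h import *
inv=lambda p:((p+.5-110)*4).round(0)
for n,c in(("dark",(-56.4,-99.3)),("pale",(-74.4,5.6))):
  for z in(0,70):
    print(n,z,[inv(proj("scene",[*W((c[0]+a,c[1]+b)),z])-[0,15]).tolist() for a,b in((-20,20),(20,20),(20,-20),(-20,-20))])
for p,z in(((0,150),0),((0,-150),8),((110,150),20),((110,-150),20)):print(p,inv(proj("scene",[*W(p),z])-[0,15]))
for n in("scene","top"):
  c=cams.get_calibration(n);print(np.array(c["K"]).round(1).tolist(),np.array(c["R"]).round(3).tolist(),np.array(c["t"]).round(1))
```

```text
dark 0 [[635.0, 300.0], [592.0, 253.0], [658.0, 225.0], [702.0, 270.0]]
dark 70 [[638.0, 193.0], [592.0, 146.0], [662.0, 118.0], [709.0, 163.0]]
pale 0 [[466.0, 408.0], [425.0, 354.0], [498.0, 323.0], [540.0, 374.0]]
pale 70 [[458.0, 300.0], [415.0, 247.0], [492.0, 216.0], [537.0, 267.0]]
(0, 150) [136. 384.]
(0, -150) [669. 153.]
(110, 150) [ 48. 219.]
(110, -150) [561.  30.]
[[443.1, 0.0, 251.6], [0.0, 443.1, 190.1], [0.0, 0.0, 1.0]] [[-0.791, -0.612, -0.008], [-0.417, 0.549, -0.724], [0.447, -0.57, -0.69]] [232.8 350.2 519.2]
[[410.4, 0.0, 257.4], [0.0, 410.4, 197.3], [0.0, 0.0, 1.0]] [[0.113, -0.994, 0.002], [-0.968, -0.111, -0.225], [0.223, 0.023, -0.974]] [-270.5  458.3  795. ]
```

Run:
```python
from h import *
from scipy.spatial.transform import Rotation as Ro
s=robot.observe();R=Ro.from_rotvec(s["tcp_rot"]).as_matrix();print(R.round(3))
a=np.degrees(np.arctan2(R[1,1],R[0,1]));print("y azimuth",a,"needed turn",(-20.9-a+180)%360-180)
print(W((-122,-99.3)),W((-19-17.5,-99.3)),xv)
for az in(71,50,25,0,-20,-30.):
  r=np.radians(az);print(az,(520*np.cos(r)).round(),(520*np.sin(r)).round())
```

```text
[[-0.946  0.324 -0.   ]
 [ 0.324  0.946 -0.001]
 [ 0.    -0.001 -1.   ]]
y azimuth 71.10469701695999 needed turn -92.00469701696
[ 403.80658681 -261.75543722] [ 483.68330859 -292.25067157] [ 0.93423066 -0.35666941]
71 169.0 492.0
50 334.0 398.0
25 471.0 220.0
0 520.0 0.0
-20 489.0 -178.0
-30.0 450.0 -260.0
```

servo_tool(
  commands=[
    {"xyz": [0, 0, 0.04], "gripper": 0},
    {"xyz": [0, 0, 0.04], "gripper": 0},
    {"xyz": [0.033, -0.04, 0], "rotation": [0, 0, -5], "gripper": 0},
    {"xyz": [0.033, -0.04, 0], "rotation": [0, 0, -5], "gripper": 0},
    {"xyz": [0.033, -0.04, 0], "rotation": [0, 0, -5], "gripper": 0},
    {"xyz": [0.033, -0.04, 0], "rotation": [0, 0, -5], "gripper": 0},
    {"xyz": [0.033, -0.04, 0], "rotation": [0, 0, -5], "gripper": 0},
    {"xyz": [0.033, -0.04, 0], "rotation": [0, 0, -5], "gripper": 0},
    {"xyz": [0.033, -0.04, 0], "rotation": [0, 0, -5], "gripper": 0},
    {"xyz": [0.033, -0.04, 0], "rotation": [0, 0, -5], "gripper": 0},
    {"xyz": [0.006, -0.046, 0], "rotation": [0, 0, -5], "gripper": 0},
    {"xyz": [0.006, -0.046, 0], "rotation": [0, 0, -5], "gripper": 0},
  ],
)

```text
validation failed for argument at $.co...
```

servo_tool(
  commands=[
    {"xyz": [0.005, -0.046, 0], "rotation": [0, 0, -4.2], "gripper": 0},
    {"xyz": [0.005, -0.046, 0], "rotation": [0, 0, -4.2], "gripper": 0},
    {"xyz": [0.005, -0.046, 0], "rotation": [0, 0, -4.2], "gripper": 0},
    {"xyz": [0.005, -0.046, 0], "rotation": [0, 0, -4.2], "gripper": 0},
    {"xyz": [0.005, -0.046, 0], "rotation": [0, 0, -4.2], "gripper": 0},
    {"xyz": [-0.023, -0.0515, 0], "rotation": [0, 0, -4.2], "gripper": 0},
    {"xyz": [-0.023, -0.0515, 0], "rotation": [0, 0, -4.2], "gripper": 0},
    {"xyz": [-0.023, -0.0515, 0], "rotation": [0, 0, -4.2], "gripper": 0},
    {"xyz": [-0.023, -0.0515, 0], "rotation": [0, 0, -4.2], "gripper": 0},
    {"xyz": [-0.023, -0.0515, 0], "rotation": [0, 0, -4.2], "gripper": 0},
    {"xyz": [0, 0, 0], "gripper": 0},
    {"xyz": [0, 0, 0], "gripper": 0},
  ],
)

```text
validation failed for argument at $.co...
```

servo_tool(
  commands=[
    {"xyz": [0.0, 0.0, 0.04], "rotation": [0.0, 0.0, 0.0], "gripper": 0.0},
    {"xyz": [0.0, 0.0, 0.04], "rotation": [0.0, 0.0, 0.0], "gripper": 0.0},
  ],
)

```text
time: 0.5
eef_pos: [218.3, 638.0, 280.8]
tcp_rot: [-0.516, -3.099, 0.004]
force: [0.9, 0.0, -0.4]
gripper_width: 70.1
grip_force: 0.0
```

servo_tool(
  commands=[
    {"xyz": [0.033, -0.04, 0.0], "rotation": [0.0, 0.0, -5.0], "gripper": 0.0},
    {"xyz": [0.033, -0.04, 0.0], "rotation": [0.0, 0.0, -5.0], "gripper": 0.0},
    {"xyz": [0.033, -0.04, 0.0], "rotation": [0.0, 0.0, -5.0], "gripper": 0.0},
    {"xyz": [0.033, -0.04, 0.0], "rotation": [0.0, 0.0, -5.0], "gripper": 0.0},
    {"xyz": [0.033, -0.04, 0.0], "rotation": [0.0, 0.0, -5.0], "gripper": 0.0},
    {"xyz": [0.033, -0.04, 0.0], "rotation": [0.0, 0.0, -5.0], "gripper": 0.0},
    {"xyz": [0.033, -0.04, 0.0], "rotation": [0.0, 0.0, -5.0], "gripper": 0.0},
    {"xyz": [0.033, -0.04, 0.0], "rotation": [0.0, 0.0, -5.0], "gripper": 0.0},
    {"xyz": [0.006, -0.046, 0.0], "rotation": [0.0, 0.0, -5.0], "gripper": 0.0},
    {"xyz": [0.006, -0.046, 0.0], "rotation": [0.0, 0.0, -5.0], "gripper": 0.0},
  ],
)

```text
time: 1.75
eef_pos: [494.9, 225.0, 280.8]
tcp_rot: [-1.781, -2.588, 0.001]
force: [1.0, -0.1, -0.2]
gripper_width: 0.2
grip_force: 0.0
```

servo_tool(
  commands=[
    {"xyz": [0.005, -0.046, 0.0], "rotation": [0.0, 0.0, -4.2], "gripper": 0.0},
    {"xyz": [0.005, -0.046, 0.0], "rotation": [0.0, 0.0, -4.2], "gripper": 0.0},
    {"xyz": [0.005, -0.046, 0.0], "rotation": [0.0, 0.0, -4.2], "gripper": 0.0},
    {"xyz": [0.005, -0.046, 0.0], "rotation": [0.0, 0.0, -4.2], "gripper": 0.0},
    {"xyz": [0.005, -0.046, 0.0], "rotation": [0.0, 0.0, -4.2], "gripper": 0.0},
    {"xyz": [-0.023, -0.0515, 0.0], "rotation": [0.0, 0.0, -4.2], "gripper": 0.0},
    {"xyz": [-0.023, -0.0515, 0.0], "rotation": [0.0, 0.0, -4.2], "gripper": 0.0},
    {"xyz": [-0.023, -0.0515, 0.0], "rotation": [0.0, 0.0, -4.2], "gripper": 0.0},
    {"xyz": [-0.023, -0.0515, 0.0], "rotation": [0.0, 0.0, -4.2], "gripper": 0.0},
    {"xyz": [-0.023, -0.0515, 0.0], "rotation": [0.0, 0.0, -4.2], "gripper": 0.0},
    {"xyz": [0.0, 0.0, 0.0], "rotation": [0.0, 0.0, 0.0], "gripper": 0.0},
    {"xyz": [0.0, 0.0, 0.0], "rotation": [0.0, 0.0, 0.0], "gripper": 0.0},
  ],
)

```text
time: 3.25
eef_pos: [404.6, -260.6, 280.9]
tcp_rot: [-2.587, -1.781, -0.001]
force: [0.1, 0.2, -0.5]
gripper_width: 0.4
grip_force: 0.0
```

servo_tool(
  commands=[
    {"xyz": [0.0, 0.0, -0.043], "rotation": [0.0, 0.0, 0.0], "gripper": 0.0},
    {"xyz": [0.0, 0.0, -0.043], "rotation": [0.0, 0.0, 0.0], "gripper": 0.0},
    {"xyz": [0.0, 0.0, -0.043], "rotation": [0.0, 0.0, 0.0], "gripper": 0.0},
    {"xyz": [0.0, 0.0, -0.043], "rotation": [0.0, 0.0, 0.0], "gripper": 0.0},
    {"xyz": [0.0, 0.0, -0.043], "rotation": [0.0, 0.0, 0.0], "gripper": 0.0},
    {"xyz": [0.0, 0.0, -0.043], "rotation": [0.0, 0.0, 0.0], "gripper": 0.0},
    {"xyz": [0.0, 0.0, 0.0], "rotation": [0.0, 0.0, 0.0], "gripper": 0.0},
    {"xyz": [0.0093, -0.0036, 0.0], "rotation": [0.0, 0.0, 0.0], "gripper": 0.0},
    {"xyz": [0.0093, -0.0036, 0.0], "rotation": [0.0, 0.0, 0.0], "gripper": 0.0},
  ],
)

```text
time: 4.38
eef_pos: [426.2, -269.4, 25.6]
tcp_rot: [2.583, 1.78, 0.003]
force: [-0.2, 0.3, 0.1]
gripper_width: 0.5
grip_force: 0.0
```

Run:
```python
from h import *
s=robot.observe();print(s["eef_pos"],P(s["eef_pos"]),s["force"])
snap("scene","pics/s2.png",(190,125,340,240),5)
```

```text
[ 426.24380727 -269.39268195   25.58716469] [-98.31448908 -98.43227808] [-0.20234022  0.27870302  0.08141102]
```

View pics/s2.png

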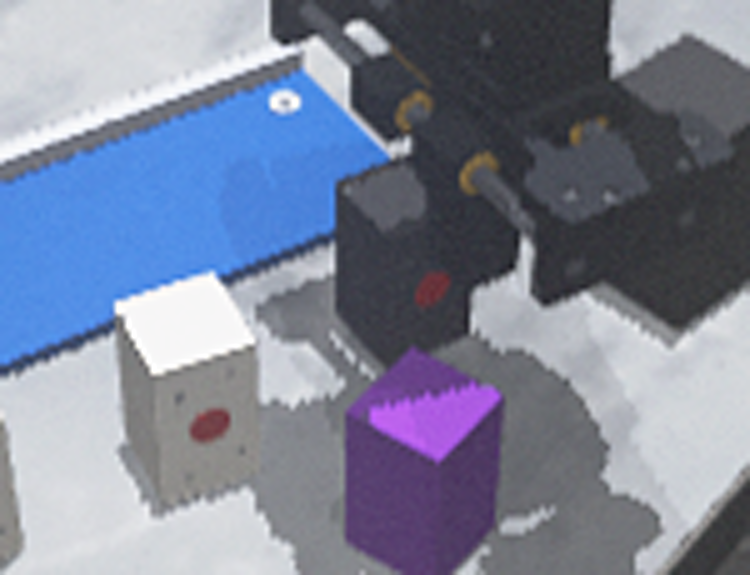

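Run:
```python
from h import *
p=robot.observe()["eef_pos"]
for z in(0,40,85):print((proj("scene",p+[0,0,z])+.5-[190,125])*5, (proj("top",p+[0,0,z])))
snap("top","pics/t3.png",(225,150,365,255),5.6)
```

```text
[466.82196084 340.40616084] [279.5253765  230.04428107]
[471.23308306 262.45853841] [280.62130399 227.10467105]
[476.564729   168.24461649] [281.98577818 223.4447373 ]
```

View pics/t3.png

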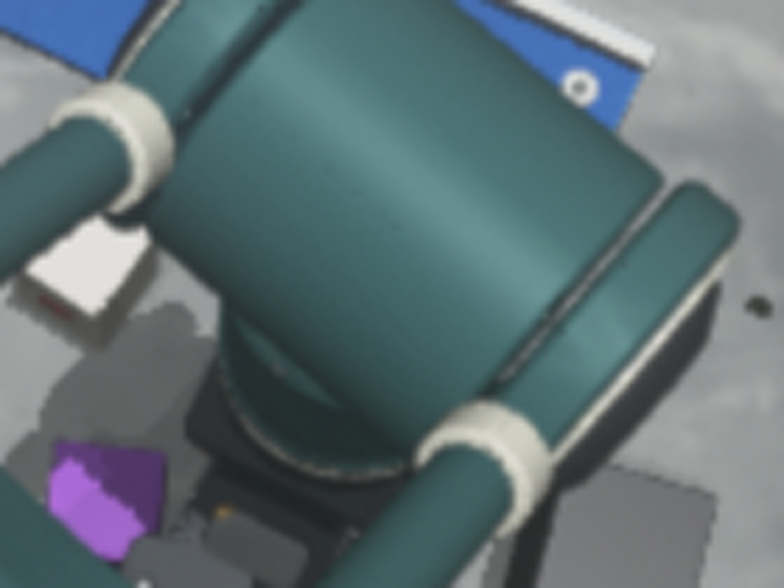

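The scene crop shows the shut finger (490,230), dark on dark, just short of the dot face (430,290). The top view is blocked by the arm. Next I push low.

servo_tool(
  commands=[
    {"xyz": [0.0056, -0.0021, -0.002], "rotation": [0.0, 0.0, 0.0], "gripper": 0.0},
    {"xyz": [0.0056, -0.0021, -0.002], "rotation": [0.0, 0.0, 0.0], "gripper": 0.0},
    {"xyz": [0.0056, -0.0021, 0.0], "rotation": [0.0, 0.0, 0.0], "gripper": 0.0},
    {"xyz": [0.0056, -0.0021, 0.0], "rotation": [0.0, 0.0, 0.0], "gripper": 0.0},
    {"xyz": [0.0056, -0.0021, 0.0], "rotation": [0.0, 0.0, 0.0], "gripper": 0.0},
    {"xyz": [0.0056, -0.0021, 0.0], "rotation": [0.0, 0.0, 0.0], "gripper": 0.0},
    {"xyz": [0.0056, -0.0021, 0.0], "rotation": [0.0, 0.0, 0.0], "gripper": 0.0},
    {"xyz": [0.0056, -0.0021, 0.0], "rotation": [0.0, 0.0, 0.0], "gripper": 0.0},
  ],
)

```text
time: 5.48
eef_pos: [468.5, -285.1, 19.0]
tcp_rot: [2.587, 1.782, 0.0]
force: [0.2, 0.1, -0.1]
gripper_width: 0.6
grip_force: 0.0
```

Run:
```python
from h import *
s=robot.observe();print(P(s["eef_pos"]),s["force"])
snap("scene","pics/s3.png",(190,125,340,240),5)
```

```text
[-53.28783878 -98.00913329] [ 0.23772311  0.05009523 -0.08010576]
```

View pics/s3.png

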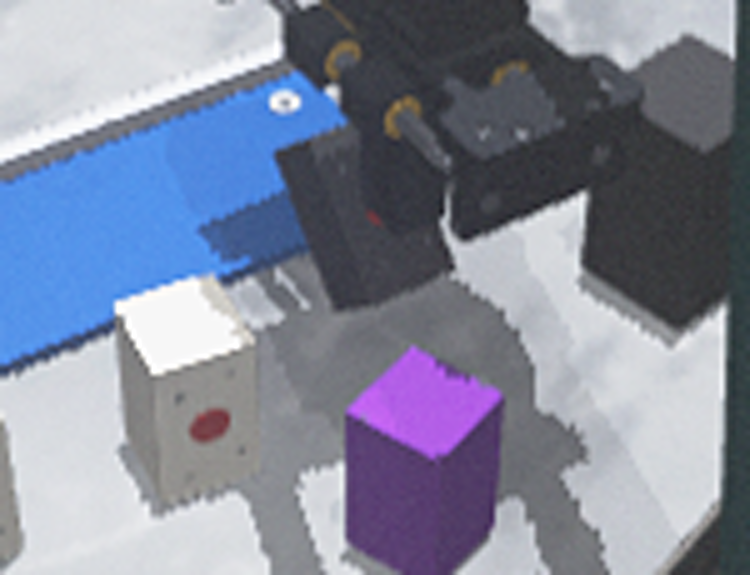

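The prism is leaning about 20° toward the plate, with its bottom-left corner at (340,310) and top-left at (278,155). The gripper's upper linkage seems to have hit it high. I'll back off slowly so it settles upright, then push with the tool turned 90°.

servo_tool(
  commands=[
    {"xyz": [-0.0037, 0.0014, 0.0], "rotation": [0.0, 0.0, 0.0], "gripper": 0.0},
    {"xyz": [-0.0037, 0.0014, 0.0], "rotation": [0.0, 0.0, 0.0], "gripper": 0.0},
    {"xyz": [-0.0037, 0.0014, 0.0], "rotation": [0.0, 0.0, 0.0], "gripper": 0.0},
    {"xyz": [-0.0037, 0.0014, 0.0], "rotation": [0.0, 0.0, 0.0], "gripper": 0.0},
    {"xyz": [-0.0037, 0.0014, 0.0], "rotation": [0.0, 0.0, 0.0], "gripper": 0.0},
    {"xyz": [-0.0037, 0.0014, 0.0], "rotation": [0.0, 0.0, 0.0], "gripper": 0.0},
    {"xyz": [-0.0037, 0.0014, 0.0], "rotation": [0.0, 0.0, 0.0], "gripper": 0.0},
    {"xyz": [-0.0037, 0.0014, 0.0], "rotation": [0.0, 0.0, 0.0], "gripper": 0.0},
    {"xyz": [-0.0047, 0.0018, 0.0], "rotation": [0.0, 0.0, 0.0], "gripper": 0.0},
    {"xyz": [-0.0047, 0.0018, 0.0], "rotation": [0.0, 0.0, 0.0], "gripper": 0.0},
    {"xyz": [-0.0047, 0.0018, 0.0], "rotation": [0.0, 0.0, 0.0], "gripper": 0.0},
    {"xyz": [-0.0047, 0.0018, 0.0], "rotation": [0.0, 0.0, 0.0], "gripper": 0.0},
  ],
)

```text
time: 7.02
eef_pos: [419.3, -266.4, 19.0]
tcp_rot: [-2.587, -1.782, 0.0]
force: [-0.7, -0.3, -0.5]
gripper_width: 0.4
grip_force: 0.0
```

Run:
```python
from h import *
s=robot.observe();print(P(s["eef_pos"]),s["force"])
snap("scene","pics/s4.png",(190,125,340,240),5)
```

```text
[-105.91005213  -98.07727377] [-0.72634559 -0.29015163 -0.48733986]
```

View pics/s4.png

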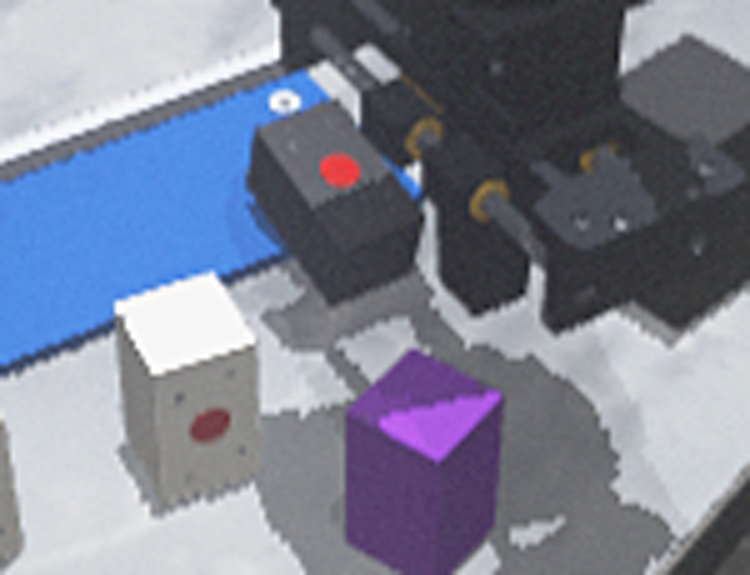

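The prism has fallen over with its dot (340,170) on top and its near end (335,305) out in front of the plate, so it tipped too early. I'll fit its pose.

```bash
cat >> h.py <<'E'
from scipy.optimize import least_squares
from scipy.spatial.transform import Rotation as Ro
# prism model corners: x(-20 dot side..20), y, z
def fitpose(pts,px,off,s,name="scene",p0=(-40,-99,15,0,80,0)):
    px=(np.array(px)+.5)/s-.5+np.array(off)
    def wp(q):
        R=Ro.from_euler("ZYX",[q[3],q[4],q[5]],degrees=True)  # in plate frame, pitch about y
        A=R.apply(pts)+q[:3]; return np.array([[*W(a[:2]),a[2]] for a in A])
    f=lambda q:np.concatenate([(np.array([proj(name,w) for w in wp(q)])-px).ravel(),[0.02*q[5]]])
    r=least_squares(f,p0);return r.x,np.abs(r.fun).max(),r
E
python3 - <<'E'
from h import *
pts=np.array([(-20,20,70),(-20,-20,70),(-20,-20,0),(-20,20,0),(20,-20,0),(20,20,0),(20,20,70)],float)
px=[(255,128),(333,98),(420,195),(325,250),(420,268),(335,305),(248,185)]
q,e,r=fitpose(pts,px,(190,125),5);print(q.round(1),e);print((r.fun[:14].reshape(7,2)*5).round(0).tolist())
R=Ro.from_euler("ZYX",q[3:],degrees=True)
print("origin",q[:3],"z axis",R.apply([0,0,1]).round(2),"x axis",R.apply([1,0,0]).round(2))
E
```

```text
[ -28.9 -101.1   16.5  -38.    79.4  -35. ] 1.9837353900489916
[[-6.0, 0.0], [1.0, -6.0], [-1.0, 10.0], [6.0, -6.0], [-2.0, -2.0], [-2.0, -0.0], [5.0, 5.0]]
origin [ -28.85482133 -101.12453761   16.49086619] z axis [ 0.99 -0.04  0.15] x axis [ 0.14 -0.11 -0.98]
```

Run:
```python
from h import *
a=cv2.imread("pics/s4.png");im=cams.camera("scene")[:,:,::-1][125:240,190:340]
b=cv2.resize(im,None,fx=5,fy=5,interpolation=cv2.INTER_CUBIC)
cv2.imwrite("pics/s5.png",b);print("diff",np.abs(a.astype(int)-b)[60:330,230:420].mean())
# red dot centroid
m=(b[:,:,2].astype(int)-b[:,:,1]>90);m[330:]=0;ys,xs=np.nonzero(m);print("dot",xs.mean(),ys.mean(),len(xs))
pts=np.array([(-20,20,70),(-20,-20,70),(-20,-20,0),(-20,20,0),(20,-20,0),(20,20,0),(20,20,70)],float)
px=[(255,128),(333,98),(420,195),(325,250),(420,268),(335,305),(248,185)]
u=(np.array(px)+.5)/5-.5+np.array([190,125])
def f(q,z,pitch):
    R=Ro.from_euler("ZYX",[q[2],pitch,0],degrees=True);A=R.apply(pts)+[q[0],q[1],z]
    return (np.array([proj("scene",[*W(a[:2]),a[2]]) for a in A])-u).ravel()*5
for z,p in((28,90),(24,82),(20,75),(20,85),(12,68),(20,90)):
    r=least_squares(f,[-30,-100,0],args=(z,p));print(z,p,r.x.round(1),np.sqrt(2*r.cost/14).round(1),r.fun.reshape(7,2).round(0).tolist())
```

```text
diff 3.074314489928525
dot 339.31475748194015 169.9174406604747 969
28 90 [-37.  -95.3  -4.1] 8.3 [[-5.0, 0.0], [4.0, 2.0], [-0.0, 2.0], [5.0, -22.0], [-3.0, 4.0], [-5.0, -2.0], [5.0, 18.0]]
24 82 [-36.3 -96.6  -1.7] 6.3 [[-5.0, -4.0], [3.0, -5.0], [4.0, 11.0], [11.0, -11.0], [-6.0, 4.0], [-6.0, 0.0], [-1.0, 6.0]]
20 75 [-34.6 -98.2   0.8] 8.5 [[-3.0, -7.0], [2.0, -10.0], [7.0, 17.0], [17.0, -2.0], [-10.0, 2.0], [-7.0, 1.0], [-7.0, -4.0]]
20 85 [-31.2 -99.5  -2.6] 6.4 [[-4.0, -2.0], [3.0, -1.0], [1.0, 7.0], [9.0, -15.0], [-6.0, 3.0], [-5.0, -1.0], [2.0, 10.0]]
12 68 [ -28.3 -102.4    3.7] 11.9 [[-1.0, -7.0], [2.0, -12.0], [9.0, 23.0], [23.0, 7.0], [-15.0, -2.0], [-9.0, -1.0], [-11.0, -12.0]]
20 90 [ -29.  -100.3   -4. ] 8.4 [[-4.0, 2.0], [4.0, 4.0], [-2.0, 2.0], [5.0, -22.0], [-4.0, 3.0], [-5.0, -3.0], [6.0, 18.0]]
```

Run:
```python
from h import *
s=robot.observe();print(s["joints"].round(2),s["time"],s["eef_pos"])
for p in((61,-98),(-9.5,-98),(0,-250),(20,-240)):print(p,W(p).round(1), proj("top",[*W(p),0])*1.5)
print("yv",yv)
```

```text
[-0.62  0.12  2.14  0.    0.88 -0.25] 7.125 [ 418.94948161 -266.14543232   18.89387153]
(61, -98) [ 575.2 -325.8] [465.54083341 253.90384666]
(-9.5, -98) [ 509.4 -300.7] [444.64700702 294.87520257]
(0, -250) [ 464.  -446.1] [542.10279861 336.43020704]
(20, -240) [ 486.3 -443.8] [541.4466942  321.18807414]
yv [0.35666941 0.93423066]
```

servo_tool(
  commands=[
    {"xyz": [0.0, 0.0, 0.057], "rotation": [0.0, 0.0, 0.0], "gripper": 0.0},
    {"xyz": [0.0, 0.0, 0.057], "rotation": [0.0, 0.0, 0.0], "gripper": 0.0},
    {"xyz": [0.0, 0.0, 0.057], "rotation": [0.0, 0.0, 0.0], "gripper": 0.0},
    {"xyz": [0.0174, -0.0066, 0.0], "rotation": [0.0, 0.0, -10.0], "gripper": 0.088},
    {"xyz": [0.0174, -0.0066, 0.0], "rotation": [0.0, 0.0, -10.0], "gripper": 0.088},
    {"xyz": [0.0174, -0.0066, 0.0], "rotation": [0.0, 0.0, -10.0], "gripper": 0.088},
    {"xyz": [0.0174, -0.0066, 0.0], "rotation": [0.0, 0.0, -10.0], "gripper": 0.088},
    {"xyz": [0.0174, -0.0066, 0.0], "rotation": [0.0, 0.0, -10.0], "gripper": 0.088},
    {"xyz": [0.0174, -0.0066, 0.0], "rotation": [0.0, 0.0, -10.0], "gripper": 0.088},
    {"xyz": [0.0174, -0.0066, 0.0], "rotation": [0.0, 0.0, -10.0], "gripper": 0.088},
    {"xyz": [0.0174, -0.0066, 0.0], "rotation": [0.0, 0.0, -10.0], "gripper": 0.088},
    {"xyz": [0.0174, -0.0066, 0.0], "rotation": [0.0, 0.0, -10.0], "gripper": 0.088},
  ],
)

```text
time: 8.62
eef_pos: [576.8, -326.1, 189.8]
tcp_rot: [-3.088, 0.579, 0.0]
force: [0.2, -0.0, 0.7]
gripper_width: 87.4
grip_force: 0.0
```

servo_tool(
  commands=[
    {"xyz": [0.0, 0.0, 0.0], "rotation": [3.21, 8.41, 0.0], "gripper": 0.088},
    {"xyz": [0.0, 0.0, 0.0], "rotation": [3.21, 8.41, 0.0], "gripper": 0.088},
    {"xyz": [0.0, 0.0, 0.0], "rotation": [3.21, 8.41, 0.0], "gripper": 0.088},
    {"xyz": [0.0, 0.0, 0.0], "rotation": [3.21, 8.41, 0.0], "gripper": 0.088},
    {"xyz": [0.0, 0.0, 0.0], "rotation": [3.21, 8.41, 0.0], "gripper": 0.088},
    {"xyz": [0.0, 0.0, 0.0], "rotation": [0.0, 0.0, 0.0], "gripper": 0.088},
  ],
)

```text
time: 9.38
eef_pos: [575.7, -325.2, 181.0]
tcp_rot: [-2.726, 0.501, 1.147]
force: [-0.2, 0.1, -1.6]
gripper_width: 88.0
grip_force: 0.0
```

```bash
cat >> h.py <<'E'
def st():
    s=robot.observe();R=Ro.from_rotvec(s["tcp_rot"]).as_matrix();B=np.array([[*xv,0],[*yv,0],[0,0,1]])
    g=s["eef_pos"]-19*R[:,2]
    print("t",round(s["time"],2),"tcp plate",P(s["eef_pos"]).round(1),s["eef_pos"].round(1),"grasp",P(g).round(1),g[2].round(1),"toolz",(B@R[:,2]).round(3),"tooly",(B@R[:,1]).round(3),"j",s["joints"].round(2),"F",s["force"].round(1),"w",round(s["gripper_width"],1),round(s["grip_force"],1));return s
E
python3 - <<'E'
from h import *
st()
im=cams.camera("scene")[:,:,::-1][125:240,190:340]
b=cv2.resize(im,None,fx=5,fy=5,interpolation=cv2.INTER_CUBIC);cv2.imwrite("pics/s6.png",b)
m=(b[:,:,2].astype(int)-b[:,:,1]>90);m[330:]=0;ys,xs=np.nonzero(m);print("dot",xs.mean(),ys.mean(),len(xs))
t=cams.camera("top")[:,:,::-1];cv2.imwrite("pics/t6.png",t)
m=(t[:,:,2].astype(int)-t[:,:,1]>60);ys,xs=np.nonzero(m[150:250,250:340]);print("top dot",len(xs),xs.mean()+250 if len(xs) else 0,ys.mean()+150 if len(xs) else 0)
E
```

```text
t 9.38 tcp plate [ 61.3 -97.2] [ 575.7 -325.2  181. ] grasp [ 74.8 -97.2] 194.2 toolz [-0.715  0.001 -0.699] tooly [ 0.001 -1.    -0.002] j [-0.5   0.84  0.99 -0.11  2.1   1.42] F [-0.2  0.1 -1.6] w 88.0 0.0
dot nan nan 0
top dot 50 299.5 191.36<stdin>:5: RuntimeWarning: Mean of empty slice.
  ret = ret.dtype.type(ret / rcount)
```

Run:
```python
from h import *
us=(np.array([339.3,169.9])+.5)/5-.5+[190,125]; ut=np.array([299.5,191.4])
f=lambda X:np.concatenate([proj("scene",X)-us,proj("top",X)-ut])
r=least_squares(f,[520,-290,48.]);print("dot",r.x,P(r.x),r.fun)
# initial dot height from first pictures (standing): s1 crop (665,232)/4
X=lambda z:[*W((-76.4,-99.3)),z]
print([((proj("scene",X(z))+.5-[110,125])*4).round(0).tolist() for z in(25,35,45)])
t=cv2.imread("pics/t6.png");hs=t[150:250,250:350];g=hs.max(2).astype(int)
# print coarse brightness map every 2px
for y in range(160,232,3):print(y,' '.join('%3d'%t[y,x].max() for x in range(268,335,3)))
```

```text
dot [ 511.01707968 -301.99729566   46.89726795] [ -7.48763024 -98.65647516] [ 0.5930516   0.15004386 -0.22868432 -0.59478234]
[[670.0, 248.0], [671.0, 233.0], [672.0, 218.0]]
160  78  76  72  70  68  56  55 100  99  99 101 101 111 178 178 179 178 179 178 179 179 102  87
163  76  73  71  69  62  52  97 100  99 101  99 101 175 178 178 179 182 180 181 189 188 108 108
166  73  71  69  64  53  88  99 100  99  99 101 139 179 180 179 180 183 180 182 198  95 120 154
169  71  70  66  57  67 100 100 100 100 101 110 179 179 181 179 181 182 182 180 167 106 123 195
172  70  68  59  58 100 100 100 100 101 102 162 177 179 181 183 181 182 183 183 184 142 188 190
175  68  61  54  98 100 100 101 100 100 140 114 115 133 179 185 183 182 182 183 184 195 197 153
178  63  54  84 100  99 101 100 100 142 114 114 116 117 118 136 181 184 183 183 195 195 189 165
181  55  62  78  74  97 100 100 111 180 107 116 116 117 119 120 121 169 185 195 196 198 150 167
184  52  86  82  81  80  76  98 178 115 111 113 114 116 118 119 123 185 185 198 197 190 168 169
187  84  88  86  81  82  85  90 103 107 111 128 125 115 118 1
[... 678 characters left out ...]
 149 149 149 150 150 155 162
211  84  56  73 144 138 136 145 141 106  95  94 147 148 145 144 146 158 156 154 152 150 150 164
214  59  55  58 147 139 138 139 139 143 144 146 149 151 152 153 155 165 164 162 164 160 162 168
217  58  53  66 146 144 147 138 136 139 142 149 151 151 152 152 162 163 165 164 164 162 169 172
220  56  52  83 149 155 148 140 139 140 143 145 147 149 150 152 164 165 166 165 166 167 173 175
223  54  51  92 139 149 147 147 148 148 145 142 144 148 150 156 165 165 168 167 167 168 170 173
226  53  52 120 146 144 147 149 156 154 149 148 148 150 152 164 166 167 169 169 168 171 171 172
229  54  52 139 140 138 139 143 154 147 146 145 149 151 161 164 168 168 169 172 169 161 169 173
```

servo_tool(
  commands=[
    {"xyz": [-0.008, 0.0028, -0.03], "rotation": [0.0, 0.0, 0.0], "gripper": 0.088},
    {"xyz": [-0.008, 0.0028, -0.03], "rotation": [0.0, 0.0, 0.0], "gripper": 0.088},
    {"xyz": [-0.008, 0.0028, -0.03], "rotation": [0.0, 0.0, 0.0], "gripper": 0.088},
    {"xyz": [-0.008, 0.0028, -0.03], "rotation": [0.0, 0.0, 0.0], "gripper": 0.088},
    {"xyz": [0.0, 0.0, 0.0], "rotation": [0.0, 0.0, 0.0], "gripper": 0.088},
  ],
)

```text
time: 10.1
eef_pos: [543.1, -314.3, 71.9]
tcp_rot: [-2.736, 0.505, 1.131]
force: [-0.1, -0.7, 0.4]
gripper_width: 87.8
grip_force: 0.0
```

```bash
python3 -c "
from h import *
st()"
```

```text
t 10.1 tcp plate [ 26.8 -98.7] [ 543.1 -314.3   71.9] grasp [ 40.3 -98.8] 85.4 toolz [-0.706  0.    -0.708] tooly [-0. -1.  0.] j [-0.51  0.85  1.18 -0.1   1.89  1.44] F [-0.1 -0.7  0.4] w 87.8 0.0
```

servo_tool(
  commands=[
    {"xyz": [-0.0099, 0.0038, -0.0135], "rotation": [0.0, 0.0, 0.0], "gripper": 0.088},
    {"xyz": [-0.0099, 0.0038, -0.0135], "rotation": [0.0, 0.0, 0.0], "gripper": 0.088},
    {"xyz": [-0.0099, 0.0038, -0.0135], "rotation": [0.0, 0.0, 0.0], "gripper": 0.088},
    {"xyz": [-0.0099, 0.0038, -0.0135], "rotation": [0.0, 0.0, 0.0], "gripper": 0.088},
    {"xyz": [0.0, 0.0, 0.0], "rotation": [0.0, 0.0, 0.0], "gripper": 0.03},
    {"xyz": [0.0, 0.0, 0.0], "rotation": [0.0, 0.0, 0.0], "gripper": 0.03},
    {"xyz": [0.0, 0.0, 0.0], "rotation": [0.0, 0.0, 0.0], "gripper": 0.03},
    {"xyz": [0.0, 0.0, 0.0], "rotation": [0.0, 0.0, 0.0], "gripper": 0.03},
  ],
)

```text
time: 11.1
eef_pos: [505.2, -299.8, 16.3]
tcp_rot: [-2.736, 0.504, 1.132]
force: [-0.8, -0.4, -0.6]
gripper_width: 49.9
grip_force: 0.0
```

```bash
python3 -c "
from h import *
st()"
```

```text
t 11.1 tcp plate [-13.7 -98.7] [ 505.2 -299.8   16.3] grasp [ -0.3 -98.7] 29.8 toolz [-0.706 -0.    -0.708] tooly [ 0. -1.  0.] j [-0.51  0.83  1.32 -0.11  1.77  1.45] F [-0.8 -0.4 -0.6] w 49.9 0.0
```

servo_tool(
  commands=[
    {"xyz": [0.0, 0.0, 0.0], "rotation": [0.0, 0.0, 0.0], "gripper": 0.03},
    {"xyz": [0.0, 0.0, 0.0], "rotation": [0.0, 0.0, 0.0], "gripper": 0.03},
    {"xyz": [0.0, 0.0, 0.0], "rotation": [0.0, 0.0, 0.0], "gripper": 0.03},
  ],
)

```text
time: 11.48
eef_pos: [504.8, -299.6, 16.1]
tcp_rot: [-2.735, 0.504, 1.132]
force: [0.8, 0.9, 0.4]
gripper_width: 39.8
grip_force: 30.0
```

servo_tool(
  commands=[
    {"xyz": [0.0, 0.0, 0.015], "rotation": [0.0, 0.0, 0.0], "gripper": 0.03},
    {"xyz": [0.0, 0.0, 0.015], "rotation": [0.0, 0.0, 0.0], "gripper": 0.03},
    {"xyz": [-0.0009, -0.0302, 0.0], "rotation": [0.0, 0.0, 0.0], "gripper": 0.03},
    {"xyz": [-0.0009, -0.0302, 0.0], "rotation": [0.0, 0.0, 0.0], "gripper": 0.03},
    {"xyz": [-0.0009, -0.0302, 0.0], "rotation": [0.0, 0.0, 0.0], "gripper": 0.03},
    {"xyz": [-0.0009, -0.0302, 0.0], "rotation": [0.0, 0.0, 0.0], "gripper": 0.03},
    {"xyz": [-0.0009, -0.0302, 0.0], "rotation": [0.0, 0.0, 0.0], "gripper": 0.03},
    {"xyz": [-0.0009, -0.0302, 0.0], "rotation": [0.0, 0.0, 0.0], "gripper": 0.03},
    {"xyz": [0.0, 0.0, 0.0], "rotation": [0.0, 0.0, 0.0], "gripper": 0.03},
  ],
)

```text
time: 12.6
eef_pos: [498.6, -483.1, 46.6]
tcp_rot: [-2.735, 0.509, 1.131]
force: [0.9, 1.1, -3.2]
gripper_width: 39.6
grip_force: 30.0
```

```bash
python3 -c "
from h import *
st()
us=None
t=cams.camera('top')[:,:,::-1];s=cams.camera('scene')[:,:,::-1]
for n,a in(('top',t),('scene',s)):
    cv2.imwrite('pics/a_%s.png'%n,a)
    m=((a[:,:,2].astype(int)-a[:,:,1]>60)&(a[:,:,2].astype(int)-a[:,:,0]>60)).astype('uint8')
    k,l,q,c=cv2.connectedComponentsWithStats(m);print(n,[(c[i].round(1).tolist(),int(q[i,4])) for i in range(1,k) if q[i,4]>8])
"
```

```text
t 12.6 tcp plate [  45.5 -272.2] [ 498.6 -483.1   46.6] grasp [  58.9 -272.3] 60.1 toolz [-0.706  0.001 -0.708] tooly [-0.003 -1.     0.001] j [-0.68  0.98  1.   -0.24  1.92  1.26] F [ 0.9  1.1 -3.2] w 39.6 30.0
top []
scene [([204.7, 87.2], 24)]
```

Held firmly (2.5 N weight). Now rotate it upright by -79°.

servo_tool(
  commands=[
    {"xyz": [0.0, 0.0, 0.0], "rotation": [-3.52, -9.23, 0.0], "gripper": 0.03},
    {"xyz": [0.0, 0.0, 0.0], "rotation": [-3.52, -9.23, 0.0], "gripper": 0.03},
    {"xyz": [0.0, 0.0, 0.0], "rotation": [-3.52, -9.23, 0.0], "gripper": 0.03},
    {"xyz": [0.0, 0.0, 0.0], "rotation": [-3.52, -9.23, 0.0], "gripper": 0.03},
    {"xyz": [0.0, 0.0, 0.0], "rotation": [-3.52, -9.23, 0.0], "gripper": 0.03},
    {"xyz": [0.0, 0.0, 0.0], "rotation": [-3.52, -9.23, 0.0], "gripper": 0.03},
    {"xyz": [0.0, 0.0, 0.0], "rotation": [-3.52, -9.23, 0.0], "gripper": 0.03},
    {"xyz": [0.0, 0.0, 0.0], "rotation": [-3.52, -9.23, 0.0], "gripper": 0.03},
    {"xyz": [0.0, 0.0, 0.0], "rotation": [0.0, 0.0, 0.0], "gripper": 0.03},
  ],
)

```text
time: 13.82
eef_pos: [501.1, -472.0, 43.4]
tcp_rot: [2.918, -0.528, 0.787]
force: [-0.1, -0.3, -2.9]
gripper_width: 39.5
grip_force: 30.0
```

```bash
python3 -c "
from h import *
st()
for n in('top','scene'):
    a=cams.camera(n)[:,:,::-1];cv2.imwrite('pics/b_%s.png'%n,a)
print(proj('scene',[*W((35,-270)),40]),proj('top',[*W((35,-270)),40]))
a=cv2.imread('pics/b_scene.png');x,y=[int(v) for v in proj('scene',[*W((35,-270)),40])]
x0=min(max(x-60,0),512-150);y0=max(y-60,0)
print(x0,y0);cv2.imwrite('pics/b.png',cv2.resize(a[y0:y0+115,x0:x0+150],None,fx=5,fy=5,interpolation=cv2.INTER_CUBIC))
"
```

```text
t 13.82 tcp plate [  43.9 -261. ] [ 501.1 -472.    43.4] grasp [  34.4 -261.4] 59.9 toolz [ 0.5    0.022 -0.866] tooly [ 0.011 -1.    -0.019] j [-0.96  0.21  2.1   0.68  0.49  0.42] F [-0.1 -0.3 -2.9] w 39.5 30.0
[313.44388015 124.65961998] [381.84883227 210.81128053]
253 64
```

servo_tool(
  commands=[
    {"xyz": [0.0, 0.0, 0.0], "rotation": [-1.4, -3.7, 0.0], "gripper": 0.03},
    {"xyz": [0.0, 0.0, -0.008], "rotation": [0.0, 0.0, 0.0], "gripper": 0.03},
    {"xyz": [0.0, 0.0, -0.008], "rotation": [0.0, 0.0, 0.0], "gripper": 0.03},
    {"xyz": [0.0, 0.0, 0.0], "rotation": [0.0, 0.0, 0.0], "gripper": 0.03},
  ],
)

```text
time: 14.42
eef_pos: [504.1, -475.9, 28.7]
tcp_rot: [2.874, -0.516, 0.887]
force: [0.3, 0.4, -2.8]
gripper_width: 39.8
grip_force: 30.0
```

```bash
python3 -c "
from h import *
st()
for n in('top','scene'):
    a=cams.camera(n)[:,:,::-1];cv2.imwrite('pics/c_%s.png'%n,a)
    m=((a[:,:,2].astype(int)-a[:,:,1]>40)&(a[:,:,2].astype(int)-a[:,:,0]>40)).astype('uint8')
    k,l,q,c=cv2.connectedComponentsWithStats(m);print(n,[(c[i].round(1).tolist(),int(q[i,4])) for i in range(1,k) if q[i,4]>8])
"
```

```text
t 14.43 tcp plate [  48.1 -263.6] [ 504.1 -475.9   28.7] grasp [  37.4 -264. ] 44.5 toolz [ 0.561  0.019 -0.827] tooly [ 0.014 -1.    -0.014] j [-0.98  0.23  2.15  0.93  0.44  0.15] F [ 0.3  0.4 -2.8] w 39.8 30.0
top [([366.2, 85.1], 29)]
scene [([204.5, 87.1], 35), ([315.1, 128.5], 13), ([182.2, 226.2], 23)]
```

servo_tool(
  commands=[
    {"xyz": [0.0, 0.0, -0.003], "rotation": [0.0, 0.0, 0.0], "gripper": 0.03},
    {"xyz": [0.0, 0.0, -0.002], "rotation": [0.0, 0.0, 0.0], "gripper": 0.03},
    {"xyz": [0.0, 0.0, 0.0], "rotation": [0.0, 0.0, 0.0], "gripper": 0.03},
  ],
)

```text
time: 14.9
eef_pos: [503.5, -476.3, 24.5]
tcp_rot: [2.872, -0.517, 0.889]
force: [0.0, 0.5, -2.7]
gripper_width: 39.8
grip_force: 30.0
```

servo_tool(
  commands=[
    {"xyz": [0.0, 0.0, -0.002], "rotation": [0.0, 0.0, 0.0], "gripper": 0.03},
    {"xyz": [0.0, 0.0, 0.0], "rotation": [0.0, 0.0, 0.0], "gripper": 0.03},
  ],
)

```text
time: 15.15
eef_pos: [503.9, -476.7, 23.2]
tcp_rot: [2.871, -0.516, 0.89]
force: [-0.1, 0.1, 0.9]
gripper_width: 39.6
grip_force: 30.0
```

servo_tool(
  commands=[
    {"xyz": [0.0, 0.0, 0.0], "rotation": [0.0, 0.0, 0.0], "gripper": 0.088},
    {"xyz": [0.0, 0.0, 0.0], "rotation": [0.0, 0.0, 0.0], "gripper": 0.088},
    {"xyz": [0.0, 0.0, 0.0], "rotation": [0.0, 0.0, 0.0], "gripper": 0.088},
    {"xyz": [0.0, 0.0, 0.0], "rotation": [0.0, 0.0, 0.0], "gripper": 0.088},
    {"xyz": [-0.013, 0.005, 0.021], "rotation": [0.0, 0.0, 0.0], "gripper": 0.088},
    {"xyz": [-0.013, 0.005, 0.021], "rotation": [0.0, 0.0, 0.0], "gripper": 0.088},
    {"xyz": [-0.013, 0.005, 0.021], "rotation": [0.0, 0.0, 0.0], "gripper": 0.088},
    {"xyz": [-0.013, 0.005, 0.021], "rotation": [0.0, 0.0, 0.0], "gripper": 0.088},
    {"xyz": [0.0, 0.0, 0.03], "rotation": [0.0, 0.0, 0.0], "gripper": 0.088},
    {"xyz": [0.0, 0.0, 0.0], "rotation": [0.0, 0.0, 0.0], "gripper": 0.088},
  ],
)

```text
time: 16.4
eef_pos: [452.6, -458.6, 140.3]
tcp_rot: [2.866, -0.514, 0.893]
force: [-0.6, -0.3, -1.0]
gripper_width: 87.8
grip_force: 0.0
```

```bash
python3 -c "
from h import *
st()
for n in('top','scene'):
    a=cams.camera(n)[:,:,::-1];cv2.imwrite('pics/d_%s.png'%n,a)
    m=((a[:,:,2].astype(int)-a[:,:,1]>40)&(a[:,:,2].astype(int)-a[:,:,0]>40)).astype('uint8')
    k,l,q,c=cv2.connectedComponentsWithStats(m);print(n,[(c[i].round(1).tolist(),int(q[i,4])) for i in range(1,k) if q[i,4]>8])
t=cv2.imread('pics/d_top.png')
print([proj('top',[*W((37+a,-264+b)),z]).round(0).tolist() for z in(0,70) for a,b in((-20,20),(20,20),(20,-20),(-20,-20))])
for y in range(180,240,3):print(y,' '.join('%3d'%t[y,x].max() for x in range(350,412,3)))
"
```

```text
t 16.4 tcp plate [  -6.2 -265.7] [ 452.6 -458.6  140.3] grasp [ -17. -266.] 155.9 toolz [ 0.567  0.014 -0.824] tooly [ 0.012 -1.    -0.009] j [-1.05 -0.02  2.18  0.69  0.62  0.38] F [-0.6 -0.3 -1. ] w 87.8 0.0
top [([366.2, 85.1], 29)]
scene [([204.6, 87.1], 35), ([315.3, 130.1], 15), ([182.2, 226.2], 28)]
[[362.0, 216.0], [370.0, 200.0], [386.0, 208.0], [379.0, 225.0], [371.0, 210.0], [379.0, 193.0], [397.0, 202.0], [389.0, 219.0]]
180 151 143 137 135 132 133 132 138 148 155 148 141 133 133 132 137 141 142 145 148 128
183 153 150 139 135 133 132 132 137 147 162 159 147 138 133 134 136 138 140 140 142 156
186 152 151 141 139 136 132 132 132 137 153 156 153 149 131 131 131 131 134 137 139 137
189 145 149 142 141 136 131 131 132 132 138 149 147 137 132 131 130 130 131 135 138 141
192 141 142 143 141 133 132 131 131 131 136 133 139 130 145 147 132 129 130 135 138 142
195 141 142 144 145 136 131 130 130 125  74  94  95 120 150 152 142 139 130 135 138 140
198 143 147 141 145 137 133 131 126  51  69  95  94  94  99 109 127 137 138 138 138 139
201 144 144 141 143 146 137  91  49  46  98  97
[... 396 characters left out ...]
 101  63  63  62  61  62  62  52  56  56  41  41  68  94 120 142 143 143 144 144 143
219  61  64  62  62  61  61  63  84  46  45  45  41  46 109 143 144 144 144 145 149 143
222  62  62  61  61  53  59  86 108 118  86  44  86 133 140 146 148 144 143 143 143 142
225  61  62  60  60  60  57  69 114  96 116 117 109 135 141 149 153 145 142 142 141 141
228  61  60  59  52  58  60  62  56  64 111  97 113 121 102 138 148 144 143 142 141 141
231  60  61  58  47  72 122  59  58  52  51  63 118  99 111 123 108 124 134 142 141 142
234  60  59  59  60 128 116  57  53  62  54  54  53  62 120  97 103 121 102 125 133 142
237  59  59  58  98 130  51  56  36  44  41  45  47  48  50  62 116  97 100 123 112 123
```

```bash
python3 -c "
from h import *
t=cv2.imread('pics/d_top.png').max(2);m=((t>84)&(t<106)).astype('uint8')
k,l,q,c=cv2.connectedComponentsWithStats(m);i=l[207,382];print(q[i])
pp=np.argwhere(l==i)[:,::-1].astype(np.float32)
cnt=max(cv2.findContours((l==i).astype('uint8'),0,1)[0],key=len)
w=np.array([ray('top',p[0],70)[:2] for p in cnt],np.float32);wp=np.array([P(a) for a in w],np.float32)
print(cv2.minAreaRect(wp),P(ray('top',pp.mean(0),70)))"
```

```text
[374 193  24  26 355]
((38.36582946777344, -264.65966796875), (39.275489807128906, 40.76597213745117), 2.333073854446411) [  39.02042305 -265.5859417 ]
```

servo_tool(
  commands=[
    {"xyz": [0.0105, -0.004, 0.0], "rotation": [3.09, 8.08, 0.0], "gripper": 0.088},
    {"xyz": [0.0105, -0.004, 0.0], "rotation": [3.09, 8.08, 0.0], "gripper": 0.088},
    {"xyz": [0.0105, -0.004, 0.0], "rotation": [3.09, 8.08, 0.0], "gripper": 0.088},
    {"xyz": [0.0105, -0.004, 0.0], "rotation": [3.09, 8.08, 0.0], "gripper": 0.088},
    {"xyz": [0.0, 0.0, 0.0], "rotation": [0.0, 0.0, 0.0], "gripper": 0.088},
  ],
)

```text
time: 17.12
eef_pos: [495.7, -470.6, 132.2]
tcp_rot: [-3.069, 0.554, -0.014]
force: [-0.2, 0.0, 0.1]
gripper_width: 88.4
grip_force: 0.0
```

```bash
python3 -c "
from h import *
s=st()
R=Ro.from_rotvec(s['tcp_rot']).as_matrix();T=np.array([np.r_[-xv,0],np.r_[-yv,0],[0,0,-1]]).T
T=np.array([np.cross(-np.r_[yv,0],[0,0,-1]),-np.r_[yv,0],[0,0,-1.]]).T
print('corr deg',np.degrees(Ro.from_matrix(T@R.T).as_rotvec()))
d=np.r_[W((38.5,-265)),39]-s['eef_pos'];print('delta',d)"
```

```text
t 17.12 tcp plate [  38.4 -261.6] [ 495.7 -470.6  132.2] grasp [  38.3 -262.1] 151.2 toolz [ 0.005  0.024 -1.   ] tooly [ 0.008 -1.    -0.024] j [-0.81  0.33  1.65  0.03  1.17  1.11] F [-0.2  0.   0.1] w 88.4 0.0
corr deg [-1.21004052  0.75229384 -0.43820678]
delta [ -1.09779456  -3.22568245 -93.20172909]
```

servo_tool(
  commands=[
    {"xyz": [-0.001, -0.003, -0.031], "rotation": [-1.2, 0.75, -0.44], "gripper": 0.088},
    {"xyz": [0.0, 0.0, -0.031], "rotation": [0.0, 0.0, 0.0], "gripper": 0.088},
    {"xyz": [0.0, 0.0, -0.031], "rotation": [0.0, 0.0, 0.0], "gripper": 0.088},
    {"xyz": [0.0, 0.0, 0.0], "rotation": [0.0, 0.0, 0.0], "gripper": 0.03},
    {"xyz": [0.0, 0.0, 0.0], "rotation": [0.0, 0.0, 0.0], "gripper": 0.03},
    {"xyz": [0.0, 0.0, 0.0], "rotation": [0.0, 0.0, 0.0], "gripper": 0.03},
    {"xyz": [0.0, 0.0, 0.0], "rotation": [0.0, 0.0, 0.0], "gripper": 0.03},
    {"xyz": [0.0, 0.0, 0.0], "rotation": [0.0, 0.0, 0.0], "gripper": 0.03},
    {"xyz": [0.0, 0.0, 0.0], "rotation": [0.0, 0.0, 0.0], "gripper": 0.03},
    {"xyz": [0.0, 0.0, 0.0], "rotation": [0.0, 0.0, 0.0], "gripper": 0.03},
  ],
)

```text
time: 18.38
eef_pos: [492.3, -474.2, 43.5]
tcp_rot: [3.085, -0.574, 0.006]
force: [-0.4, 0.8, -0.7]
gripper_width: 30.4
grip_force: 0.0
```

```bash
python3 -c "
from h import *
s=st();print('to (-32,-105):',W((-32,-105))-s['eef_pos'][:2],'to (-32,-265)',W((38,-130))-s['eef_pos'][:2])"
```

```text
t 18.38 tcp plate [  36.4 -266.2] [ 492.3 -474.2   43.5] grasp [  36.3 -266.1] 62.5 toolz [ 0.004 -0.003 -1.   ] tooly [-0.003 -1.     0.003] j [-0.8   0.4   1.72 -0.    1.01  1.14] F [-0.4  0.8 -0.7] w 30.4 0.0
to (-32,-105): [ -6.41123704 174.99497581] to (-32,-265) [ 50.06817426 126.67235068]
```

```bash
python3 -c "
from h import *
f=lambda a,x,y:cv2.resize(a[y:y+75,x:x+100],None,fx=4,fy=4,interpolation=cv2.INTER_CUBIC)
T=cams.camera('top')[:,:,::-1];S=cams.camera('scene')[:,:,::-1]
D=cv2.imread('pics/d_top.png');E=cv2.imread('pics/d_scene.png')
cv2.imwrite('pics/m.png',np.vstack([np.hstack([f(T,330,165),f(S,260,85)]),np.hstack([f(D,330,165),f(E,260,85)])]))"
```

```text
(no output)
```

View pics/m.png

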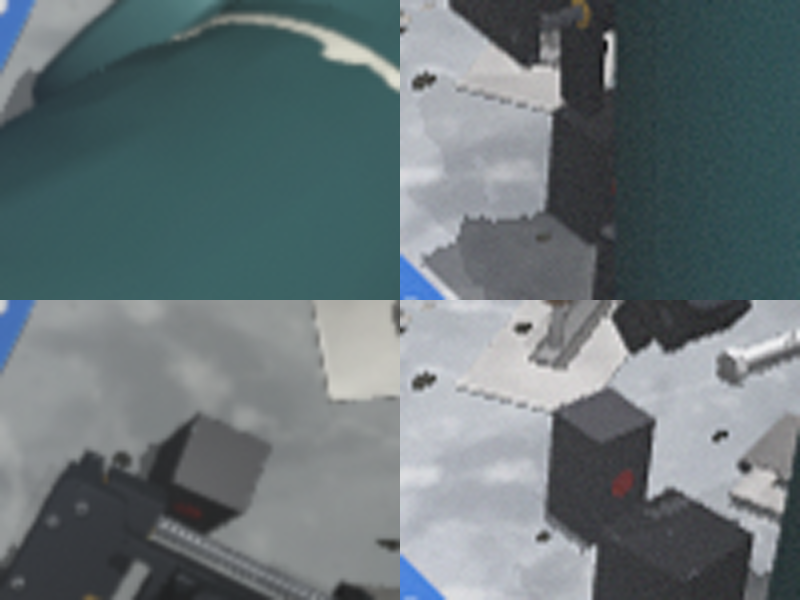

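```bash
python3 -c "
from h import *
T=[(202,413),(272,448),(245,515),(175,480)]
S=[(553,412),(610,388),(656,420),(600,445)]
t=[((x+.5)/4-.5+330,(y-300+.5)/4-.5+165) for x,y in T];s=[((x-400+.5)/4-.5+260,(y-300+.5)/4-.5+85) for x,y in S]
for a,b in zip(t,s):
    r=least_squares(lambda X:np.r_[proj('top',X)-a,proj('scene',X)-b],[480,-470,70.]);print(P(r.x).round(1),r.x[2].round(1),r.fun.round(1))
st()
p=robot.observe()['eef_pos'];print(((proj('scene',p)-[260,85])*4+[400,0]).round(0))
"
```

```text
[  60.8 -246.3] 64.9 [-0.2 -0.7  0.8  0.2]
[  59.6 -284.5] 67.8 [-0.3 -0.8  0.9  0.2]
[  21.3 -286.1] 68.1 [-0.2 -0.7  0.8  0.2]
[  22.  -248.5] 65.4 [-0.2 -0.4  0.5  0.1]
t 18.48 tcp plate [  36.3 -266.2] [ 492.2 -474.2   43.4] grasp [  36.2 -266.2] 62.4 toolz [ 0.004 -0.003 -1.   ] tooly [-0.003 -1.     0.003] j [-0.8   0.4   1.72 -0.    1.01  1.14] F [-0.1  0.5 -0.2] w 29.7 0.0
[607. 154.]
```

The composite (bottom: before; top: now) shows the prism upright, its dot (622,483) facing the robot, with the finger at (585,90). The gripper closed to 30 mm without force, so I'll compare the images numerically.

```bash
python3 -c "
from h import *
S=cams.camera('scene')[:,:,::-1].max(2);E=cv2.imread('pics/d_scene.png').max(2)
for y in range(88,150,3):print(y,' '.join('%3d'%S[y,x] for x in range(292,318,2)),' | ',' '.join('%3d'%E[y,x] for x in range(292,324,2)))
s=st()
for w in(15,32):
  for dx in(-9,9):
    print(w,dx,[proj('scene',[*W((36.3+dx,-266.2+w)),z]).round(0).tolist() for z in(43,70,90)])
"
```

```text
88  55  48  76  73  80  84  74 106  52  54  46  55  58  |  198 202 195 123 123 125 143 142  98 118 173  53  58  52  54  59
91  50  53  80  73  67  57  80  87  51  50  48  59  61  |   57 195 187 125 117 140 145 113 116 203 209  74  58  60  54  57
94  59  55 111 115  58  51  51  52  48  66 212  66  59  |  186 190 116 117 106 140 117 121 201 202 206 219  58  54  55  50
97  55  51 164 136  66  51  48  55  57  35 205  62  60  |  202 123 161 138 122 122 120 202 198 198 203 206 180  46 136 197
100  55  64 100 116  57  51  52  52  51  42 205  64  58  |  177 111 108 124 124 165 202 198 198 196 205 211 166 195 192 193
103 195 193 191 194  77  48  55  52  49  37 188  58  60  |  214 212 213 214 214 215 213 210 209 203 201 196 191 193 195 195
106 186 186 187 193  73  52  53  57  47  43 153  61  61  |  212 213 210 214 209 215 214 214 208 199 171 196 196 194 200 193
109 182 184 187 191 119  49  51  50  49  50  61  63  55  |  208 205 210 210 213 215 188 135  90  98 100  97 165 197 203 200
112 178 151 170 133  58  66  54  54  51  52  64  59  57  |  198 163 188 150  99  99  98 101  98 100 103  96  98 
[... 1229 characters left out ...]
77  65  68  66  72  67
145 105  89  88 105 105 107 108  72  59  57  51  60  58  |  194 149 144 198 196 163 129  87  70  61  65  74  74  71  72  74
148 111 109 109 107 104 106 109 109 116  57  58  58  61  |  202 200 193 184 178 185 192 196 205  60  63  60  64  64  68  73
t 18.52 tcp plate [  36.3 -266.2] [ 492.2 -474.2   43.4] grasp [  36.3 -266.2] 62.4 toolz [ 0.004 -0.003 -1.   ] tooly [-0.003 -1.     0.003] j [-0.8   0.4   1.72 -0.    1.01  1.14] F [-0.1 -0.4 -0.2] w 30.2 0.0
15 -9 [[309.0, 128.0], [310.0, 118.0], [311.0, 110.0]]
15 9 [[304.0, 124.0], [305.0, 114.0], [306.0, 106.0]]
32 -9 [[303.0, 130.0], [303.0, 120.0], [304.0, 112.0]]
32 9 [[298.0, 126.0], [298.0, 116.0], [299.0, 108.0]]
```

servo_tool(
  commands=[
    {"xyz": [0.0, 0.0, 0.0], "rotation": [0.0, 0.0, 0.0], "gripper": 0.088},
    {"xyz": [0.0, 0.0, 0.0], "rotation": [0.0, 0.0, 0.0], "gripper": 0.088},
    {"xyz": [0.0, 0.0, 0.0], "rotation": [0.0, 0.0, 0.0], "gripper": 0.088},
    {"xyz": [0.0, 0.0, 0.0], "rotation": [0.0, 0.0, 0.0], "gripper": 0.088},
    {"xyz": [0.0, 0.0, 0.0], "rotation": [0.0, 0.0, 0.0], "gripper": 0.088},
  ],
)

```text
time: 19.15
eef_pos: [492.2, -474.2, 43.5]
tcp_rot: [3.085, -0.574, 0.006]
force: [-0.9, 0.6, -0.5]
gripper_width: 77.8
grip_force: 0.0
```

```bash
python3 -c "
from h import *
st()
S=cams.camera('scene')[:,:,::-1].max(2)
for y in range(88,150,3):print(y,' '.join('%3d'%S[y,x] for x in range(284,318,2)))
"
```

```text
t 19.15 tcp plate [  36.4 -266.2] [ 492.2 -474.2   43.5] grasp [  36.3 -266.2] 62.5 toolz [ 0.004 -0.003 -1.   ] tooly [-0.003 -1.     0.003] j [-0.8   0.4   1.72 -0.    1.01  1.14] F [-0.9  0.6 -0.5] w 77.8 0.0
88  60  57  58  61  59  58  72  56  58  57  52  44  60  85 177  64  63
91  56  56  64  56  62  57 126  60  51  53  49  52  88 195 205  62  59
94  58  50  70  60  54  53  98  53  53  54  50  50 193 197 206  61  60
97 178  67  54  53  57  62  55  54  53  98 114 194 192 190 199  69  59
100 194 200 174  58  66  54  57  56  48 115 195 195 186 185 200  60  58
103 192 194 198 126  59  55  56  56  54 189 188 189 186 181 185  56  64
106 178 182 188 162  53  57  59  59  48 194 192 186 189 175 152  62  56
109 159 163 187 162  43  56  56  59  52 194 165 102  57  61  57  64  54
112 180 184 187 169  51  55  53  58  48  63  61  61  64  62  62  59  60
115 178 179 181 182 180 106  52  53  53  61  61  59  65  61  58  60  58
118 171 167 169 167 166 167 171  65  56  53  54  60  59  59  57  57  59
121 159 158 153 157 161 159 163  64  57  56  49  54  54  51  50  59  58
124 167 166 162 166 162 152 164  57  50  51  51  52  50  56  57  62  58
127 188 193 185 181 171 165 164  55  55  55  55  60  52  56  52  61  62
130 173 175 170 170 169 164 152  55  59  56  58  48  54  58  57  56  57
133 159 169 159 159 158 163 144  57  57  56  58  51  62  52  54  60  64
136 162 156 158 159 159 158  99  56  59  54  53  57  58  52  56  60  64
139 146 144 141  95 138  98 101  87  59  56  55  56  60  52  52  59  61
142 107 110 106 105 105 109  97  99 100  77  49  56  53  67  88  55  61
145 108 110 108 100 106  89  95 105 105 107 106  71  58  56  53  59  62
148 107 107 104 106 110 113 111 109 105 106 107 109 113  52  53  65  60
```

The image numbers show the real fingertips about 37 mm above the stated TCP, measured along the tool. That explains both the early tip-over and the missed grasp. I'll go about 30 mm lower.

servo_tool(
  commands=[
    {"xyz": [0.003, -0.001, -0.01], "rotation": [0.0, 0.0, 0.0], "gripper": 0.088},
    {"xyz": [0.0, 0.0, -0.01], "rotation": [0.0, 0.0, 0.0], "gripper": 0.088},
    {"xyz": [0.0, 0.0, -0.01], "rotation": [0.0, 0.0, 0.0], "gripper": 0.088},
    {"xyz": [0.0, 0.0, 0.0], "rotation": [0.0, 0.0, 0.0], "gripper": 0.03},
    {"xyz": [0.0, 0.0, 0.0], "rotation": [0.0, 0.0, 0.0], "gripper": 0.03},
    {"xyz": [0.0, 0.0, 0.0], "rotation": [0.0, 0.0, 0.0], "gripper": 0.03},
    {"xyz": [0.0, 0.0, 0.0], "rotation": [0.0, 0.0, 0.0], "gripper": 0.03},
    {"xyz": [0.0, 0.0, 0.0], "rotation": [0.0, 0.0, 0.0], "gripper": 0.03},
    {"xyz": [0.0, 0.0, 0.0], "rotation": [0.0, 0.0, 0.0], "gripper": 0.03},
    {"xyz": [0.0, 0.0, 0.0], "rotation": [0.0, 0.0, 0.0], "gripper": 0.03},
  ],
)

```text
time: 20.45
eef_pos: [495.5, -475.2, 13.9]
tcp_rot: [3.085, -0.574, 0.007]
force: [1.6, 0.9, 1.9]
gripper_width: 40.1
grip_force: 29.2
```

```bash
python3 -c "
from h import *
s=st()
for p in((36,-130),(-24,-84)):print(W(p)-s['eef_pos'][:2])"
```

```text
t 20.45 tcp plate [  39.8 -266. ] [ 495.5 -475.2   13.9] grasp [  39.7 -266. ] 32.9 toolz [ 0.005 -0.003 -1.   ] tooly [-0.003 -1.     0.003] j [-0.8   0.44  1.73 -0.    0.96  1.14] F [1.6 0.9 1.9] w 40.1 29.2
[ 44.966788   128.41863268]
[  5.3197409  192.79340768]
```

servo_tool(
  commands=[
    {"xyz": [0.0, 0.0, 0.0125], "rotation": [0.0, 0.0, 0.0], "gripper": 0.03},
    {"xyz": [0.0, 0.0, 0.0125], "rotation": [0.0, 0.0, 0.0], "gripper": 0.03},
    {"xyz": [0.0003, 0.0324, 0.0], "rotation": [0.0, 0.0, 0.0], "gripper": 0.03},
    {"xyz": [0.0003, 0.0324, 0.0], "rotation": [0.0, 0.0, 0.0], "gripper": 0.03},
    {"xyz": [0.0003, 0.0324, 0.0], "rotation": [0.0, 0.0, 0.0], "gripper": 0.03},
    {"xyz": [0.0003, 0.0324, 0.0], "rotation": [0.0, 0.0, 0.0], "gripper": 0.03},
    {"xyz": [0.0003, 0.0324, 0.0], "rotation": [0.0, 0.0, 0.0], "gripper": 0.03},
    {"xyz": [0.0003, 0.0324, 0.0], "rotation": [0.0, 0.0, 0.0], "gripper": 0.03},
    {"xyz": [0.0, 0.0, 0.0], "rotation": [0.0, 0.0, 0.0], "gripper": 0.03},
  ],
)

```text
time: 21.58
eef_pos: [496.8, -278.9, 39.0]
tcp_rot: [3.086, -0.571, 0.005]
force: [0.0, -0.9, -3.1]
gripper_width: 40.3
grip_force: 29.3
```

```bash
python3 -c "
from h import *
s=st();print(W((-29,-84))-s['eef_pos'][:2])"
```

```text
t 21.57 tcp plate [-29.  -82.2] [ 496.8 -278.9   39. ] grasp [-29.1 -82.1] 58.0 toolz [ 0.004 -0.002 -1.   ] tooly [-0.001 -1.     0.002] j [-0.55  0.22  1.98 -0.    0.94  1.38] F [ 0.  -0.9 -3.1] w 40.3 29.3
[-0.65487443 -1.68978998]
```

servo_tool(
  commands=[
    {"xyz": [0.0, -0.001, -0.008], "rotation": [0.0, 0.0, 0.0], "gripper": 0.03},
    {"xyz": [0.0, 0.0, -0.008], "rotation": [0.0, 0.0, 0.0], "gripper": 0.03},
    {"xyz": [0.0, 0.0, -0.007], "rotation": [0.0, 0.0, 0.0], "gripper": 0.03},
    {"xyz": [0.0, 0.0, -0.0015], "rotation": [0.0, 0.0, 0.0], "gripper": 0.03},
    {"xyz": [0.0, 0.0, 0.0], "rotation": [0.0, 0.0, 0.0], "gripper": 0.03},
  ],
)

```text
time: 22.2
eef_pos: [496.9, -282.1, 13.8]
tcp_rot: [3.085, -0.575, 0.006]
force: [0.2, -0.1, -2.5]
gripper_width: 40.3
grip_force: 29.3
```

servo_tool(
  commands=[
    {"xyz": [0.0019, -0.0007, -0.0005], "rotation": [0.0, 0.0, 0.0], "gripper": 0.03},
    {"xyz": [0.0019, -0.0007, 0.0], "rotation": [0.0, 0.0, 0.0], "gripper": 0.03},
    {"xyz": [0.0019, -0.0007, 0.0], "rotation": [0.0, 0.0, 0.0], "gripper": 0.03},
    {"xyz": [0.0, 0.0, 0.0], "rotation": [0.0, 0.0, 0.0], "gripper": 0.03},
  ],
)

```text
time: 22.7
eef_pos: [503.4, -284.2, 13.8]
tcp_rot: [3.085, -0.574, 0.008]
force: [-1.4, 0.1, 1.5]
gripper_width: 40.5
grip_force: 29.3
```

servo_tool(
  commands=[
    {"xyz": [0.0014, -0.0005, 0.0], "rotation": [0.0, 0.0, 0.0], "gripper": 0.03},
    {"xyz": [0.0, 0.0, 0.0], "rotation": [0.0, 0.0, 0.0], "gripper": 0.03},
  ],
)

```text
time: 22.95
eef_pos: [504.2, -284.4, 13.8]
tcp_rot: [3.085, -0.574, 0.006]
force: [-1.9, 0.8, 4.9]
gripper_width: 40.1
grip_force: 29.2
```

servo_tool(
  commands=[
    {"xyz": [0.0014, -0.0005, 0.0], "rotation": [0.0, 0.0, 0.0], "gripper": 0.03},
    {"xyz": [0.0, 0.0, 0.0], "rotation": [0.0, 0.0, 0.0], "gripper": 0.03},
  ],
)

```text
time: 23.2
eef_pos: [505.6, -284.8, 13.7]
tcp_rot: [3.085, -0.575, 0.006]
force: [-2.3, 1.4, 4.3]
gripper_width: 40.2
grip_force: 29.3
```

```bash
python3 -c "
from h import *
st()"
```

```text
t 23.2 tcp plate [-18.7 -84.5] [ 505.6 -284.8   13.7] grasp [-18.8 -84.5] 32.7 toolz [ 0.004 -0.002 -1.   ] tooly [-0.004 -1.     0.002] j [-0.55  0.27  1.97 -0.    0.89  1.39] F [-2.3  1.4  4.3] w 40.2 29.3
```

servo_tool(
  commands=[
    {"xyz": [0.0014, -0.0005, 0.0], "rotation": [0.0, 0.0, 0.0], "gripper": 0.03},
    {"xyz": [0.0, 0.0, 0.0], "rotation": [0.0, 0.0, 0.0], "gripper": 0.03},
  ],
)

```text
time: 23.45
eef_pos: [506.4, -285.0, 13.8]
tcp_rot: [3.086, -0.575, 0.004]
force: [-4.2, 2.9, 7.0]
gripper_width: 39.8
grip_force: 29.4
```

servo_tool(
  commands=[
    {"xyz": [0.0014, -0.0005, 0.0], "rotation": [0.0, 0.0, 0.0], "gripper": 0.03},
    {"xyz": [0.0, 0.0, 0.0], "rotation": [0.0, 0.0, 0.0], "gripper": 0.03},
  ],
)

```text
time: 23.7
eef_pos: [507.5, -285.0, 13.9]
tcp_rot: [3.086, -0.575, 0.003]
force: [-4.7, 4.2, 10.2]
gripper_width: 39.7
grip_force: 29.6
```

servo_tool(
  commands=[
    {"xyz": [0.0, 0.0, 0.0], "rotation": [0.0, 0.0, 0.0], "gripper": 0.088},
    {"xyz": [0.0, 0.0, 0.0], "rotation": [0.0, 0.0, 0.0], "gripper": 0.088},
    {"xyz": [0.0, 0.0, 0.0], "rotation": [0.0, 0.0, 0.0], "gripper": 0.088},
    {"xyz": [0.0, 0.0, 0.0], "rotation": [0.0, 0.0, 0.0], "gripper": 0.088},
    {"xyz": [0.0, 0.0, 0.02], "rotation": [0.0, 0.0, 0.0], "gripper": 0.088},
    {"xyz": [0.0, 0.0, 0.02], "rotation": [0.0, 0.0, 0.0], "gripper": 0.088},
    {"xyz": [0.0, 0.0, 0.03], "rotation": [0.0, 0.0, 0.0], "gripper": 0.088},
    {"xyz": [-0.0182, 0.0084, 0.0], "rotation": [0.0, 0.0, 0.0], "gripper": 0.0},
    {"xyz": [-0.0182, 0.0084, 0.0], "rotation": [0.0, 0.0, 0.0], "gripper": 0.0},
    {"xyz": [-0.0182, 0.0084, 0.0], "rotation": [0.0, 0.0, 0.0], "gripper": 0.0},
    {"xyz": [0.0, 0.0, 0.0], "rotation": [0.0, 0.0, 0.0], "gripper": 0.0},
    {"xyz": [0.0, 0.0, 0.0], "rotation": [0.0, 0.0, 0.0], "gripper": 0.0},
  ],
)

```text
time: 25.2
eef_pos: [455.0, -261.5, 84.9]
tcp_rot: [3.084, -0.574, 0.01]
force: [0.1, 0.2, 1.2]
gripper_width: 40.1
grip_force: 0.0
```

```bash
python3 -c "
from h import *
s=st()
S=cams.camera('scene')[:,:,::-1];cv2.imwrite('pics/e.png',S);S=S.astype(int)
m=((S[:,:,2]-S[:,:,1]>35)&(S[:,:,2]-S[:,:,0]>35)).astype('uint8')
k,l,q,c=cv2.connectedComponentsWithStats(m);print([(c[i].round(1).tolist(),int(q[i,4])) for i in range(1,k) if q[i,4]>4])
print('expect dot',proj('scene',[*W((-40,-84.5)),35]),'corners',[proj('scene',[*W((-20+a,-84.5+b)),z]).round(0).tolist() for z in(0,70) for a,b in((-20,20),(20,20),(-20,-20))])
"
```

```text
t 25.2 tcp plate [-74.3 -80.8] [ 455.  -261.5   84.9] grasp [-74.4 -80.7] 103.9 toolz [ 0.007 -0.003 -1.   ] tooly [-0.004 -1.     0.003] j [-0.57  0.08  2.05 -0.    1.01  1.37] F [0.1 0.2 1.2] w 40.1 0.0
[([204.5, 87.1], 37), ([259.2, 174.4], 24), ([231.5, 209.6], 35), ([182.5, 226.1], 38)]
expect dot [260.69721584 174.81543421] corners [[252.0, 191.0], [242.0, 180.0], [269.0, 184.0], [252.0, 165.0], [241.0, 153.0], [270.0, 158.0]]
```

servo_tool(
  commands=[
    {"xyz": [0.0, 0.0, 0.0], "rotation": [0.0, 0.0, 0.0], "gripper": 0.0},
    {"xyz": [0.0, 0.0, -0.021], "rotation": [0.0, 0.0, 0.0], "gripper": 0.0},
    {"xyz": [0.0, 0.0, -0.021], "rotation": [0.0, 0.0, 0.0], "gripper": 0.0},
    {"xyz": [0.0, 0.0, -0.021], "rotation": [0.0, 0.0, 0.0], "gripper": 0.0},
    {"xyz": [0.0, 0.0, 0.0], "rotation": [0.0, 0.0, 0.0], "gripper": 0.0},
    {"xyz": [0.0093, -0.0036, 0.0], "rotation": [0.0, 0.0, 0.0], "gripper": 0.0},
    {"xyz": [0.0093, -0.0036, 0.0], "rotation": [0.0, 0.0, 0.0], "gripper": 0.0},
    {"xyz": [0.0047, -0.0018, 0.0], "rotation": [0.0, 0.0, 0.0], "gripper": 0.0},
    {"xyz": [0.0047, -0.0018, 0.0], "rotation": [0.0, 0.0, 0.0], "gripper": 0.0},
    {"xyz": [0.0047, -0.0018, 0.0], "rotation": [0.0, 0.0, 0.0], "gripper": 0.0},
    {"xyz": [0.0, 0.0, 0.0], "rotation": [0.0, 0.0, 0.0], "gripper": 0.0},
  ],
)

```text
time: 26.62
eef_pos: [486.8, -273.4, 20.6]
tcp_rot: [3.085, -0.574, 0.006]
force: [-1.4, 1.2, 0.2]
gripper_width: 0.6
grip_force: 0.5
```

```bash
cat > d.py <<'E'
from h import *
st()
for n in("scene","top"):
    S=cams.camera(n)[:,:,::-1].astype(int)
    m=((S[:,:,2]-S[:,:,1]>35)&(S[:,:,2]-S[:,:,0]>35)).astype('uint8')
    k,l,q,c=cv2.connectedComponentsWithStats(m);print(n,[(c[i].round(1).tolist(),int(q[i,4])) for i in range(1,k) if q[i,4]>4])
E
python3 d.py
```

```text
t 26.62 tcp plate [-40.3 -80.6] [ 486.8 -273.4   20.6] grasp [-40.4 -80.6] 39.6 toolz [ 0.005 -0.003 -1.   ] tooly [-0.003 -1.     0.003] j [-0.56  0.22  2.02 -0.    0.9   1.39] F [-1.4  1.2  0.2] w 0.6 0.5
scene [([204.5, 87.1], 37), ([257.4, 172.2], 18), ([231.5, 209.5], 36), ([182.4, 226.1], 39)]
top [([366.5, 84.5], 42), ([412.3, 100.7], 7), ([408.4, 104.4], 5), ([409.4, 107.0], 5), ([436.0, 111.3], 21), ([15.0, 186.4], 190)]
```

servo_tool(
  commands=[
    {"xyz": [0.0047, -0.0018, 0.0], "rotation": [0.0, 0.0, 0.0], "gripper": 0.0},
    {"xyz": [0.0047, -0.0018, 0.0], "rotation": [0.0, 0.0, 0.0], "gripper": 0.0},
    {"xyz": [0.0047, -0.0018, 0.0], "rotation": [0.0, 0.0, 0.0], "gripper": 0.0},
    {"xyz": [0.0047, -0.0018, 0.0], "rotation": [0.0, 0.0, 0.0], "gripper": 0.0},
    {"xyz": [0.0047, -0.0018, 0.0], "rotation": [0.0, 0.0, 0.0], "gripper": 0.0},
    {"xyz": [0.0, 0.0, 0.0], "rotation": [0.0, 0.0, 0.0], "gripper": 0.0},
    {"xyz": [0.0, 0.0, 0.0], "rotation": [0.0, 0.0, 0.0], "gripper": 0.0},
  ],
)

```text
time: 27.6
eef_pos: [509.8, -282.2, 20.3]
tcp_rot: [3.085, -0.574, 0.005]
force: [-0.5, -0.1, -0.2]
gripper_width: 0.4
grip_force: 0.0
```

```bash
python3 d.py; python3 -c "
from h import *
print([proj('scene',[*W((27,-84)),48]).tolist()])"
```

```text
t 27.6 tcp plate [-15.7 -80.6] [ 509.8 -282.2   20.3] grasp [-15.8 -80.5] 39.3 toolz [ 0.004 -0.003 -1.   ] tooly [-0.003 -1.     0.003] j [-0.55  0.26  1.97 -0.    0.91  1.39] F [-0.5 -0.1 -0.2] w 0.4 0.0
scene [([204.5, 87.1], 37), ([242.6, 155.0], 8), ([231.5, 209.5], 36), ([182.4, 226.1], 39)]
top [([366.5, 84.5], 42), ([436.9, 111.9], 14), ([15.2, 186.8], 169)]
[[242.98169946133535, 151.56945297222023]]
```

servo_tool(
  commands=[
    {"xyz": [-0.005, 0.002, 0.01], "rotation": [0.0, 0.0, 0.0], "gripper": 0.0},
    {"xyz": [-0.01, 0.004, 0.04], "rotation": [0.0, 0.0, 0.0], "gripper": 0.0},
    {"xyz": [-0.01, 0.004, 0.05], "rotation": [0.0, 0.0, 0.0], "gripper": 0.0},
    {"xyz": [-0.03, 0.02, 0.05], "rotation": [0.0, 0.0, 0.0], "gripper": 0.0},
    {"xyz": [-0.04, 0.06, 0.03], "rotation": [0.0, 0.0, 0.0], "gripper": 0.0},
    {"xyz": [0.0, 0.06, 0.0], "rotation": [0.0, 0.0, 0.0], "gripper": 0.0},
    {"xyz": [0.0, 0.06, 0.0], "rotation": [0.0, 0.0, 0.0], "gripper": 0.0},
    {"xyz": [0.0, 0.06, 0.0], "rotation": [0.0, 0.0, 0.0], "gripper": 0.0},
    {"xyz": [0.0, 0.0, 0.0], "rotation": [0.0, 0.0, 0.0], "gripper": 0.0},
  ],
)

```text
time: 28.82
eef_pos: [422.3, -20.8, 195.3]
tcp_rot: [3.088, -0.564, 0.008]
force: [0.3, -0.4, -1.5]
gripper_width: 0.3
grip_force: 0.0
```

```bash
python3 d.py; python3 -c "
from h import *
T=cams.camera('top')[:,:,::-1];cv2.imwrite('pics/f_top.png',T);S=cams.camera('scene')[:,:,::-1]
def dot(a,box):
    a=a.astype(int);m=(a[:,:,2]-a[:,:,1]>60);k=np.zeros_like(m);x0,y0,x1,y1=box;k[y0:y1,x0:x1]=1;ys,xs=np.nonzero(m&k);return np.array([xs.mean(),ys.mean()]),len(xs)
s,ns=dot(S,(225,135,262,170));t,nt=dot(T,(285,150,335,215));print(s,ns,t,nt)
r=least_squares(lambda X:np.r_[proj('scene',X)-s,proj('top',X)-t],[570,-300,48.]);print('dot',P(r.x),r.x[2],r.fun)"
```

```text
t 28.82 tcp plate [-190.7  132.4] [422.3 -20.8 195.3] grasp [-190.8  132.5] 214.3 toolz [ 0.005 -0.001 -1.   ] tooly [ 0.003 -1.     0.001] j [-0.11 -0.23  2.12 -0.    1.25  1.83] F [ 0.3 -0.4 -1.5] w 0.3 0.0
scene [([204.2, 86.6], 32), ([238.0, 86.2], 5), ([245.4, 154.8], 37), ([231.5, 209.6], 35), ([182.4, 226.1], 36)]
top [([366.4, 84.6], 37), ([420.5, 104.9], 156), ([297.5, 178.7], 51)]
[245.40540541 154.81081081] 37 [297.44444444 178.93333333] 45
dot [ 14.12777801 -83.2005207 ] 48.4030708359377 [ 0.47620284  0.12534761 -0.18947188 -0.47582261]
```

```bash
python3 -c "
from h import *
print(workorder.hand_in())"
```

```text
the job is handed in; nothing more can be done
None
```

I handed the job in. By the last camera measurement the dark prism lies flat on the plate with its red dot up, about 21 mm of it overhanging the front edge, and the pale prisms have not moved. It tipped too early on the first push, so I picked it up (base under 60 mm by my estimate), re-stood it at the edge and tipped it again; the hand-in returned no verdict.

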